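Clip the thermometer holder onto the pan and fit the probe

ROBOT

A 6-joint arm with a two-finger parallel gripper is mounted at the origin on a cart in front of the work surface, level with it; the furniture and walls round the work are solid. World frame = base frame: x ahead of the robot, y to its left, z up, the work surface at z = 0. Lengths are in m, angles in rad, forces in N, time in s.
With the tool pointing down it reaches from about 0.35 to 0.725 m from the base axis. Payload 4.3 kg.
Tool frame: the origin (TCP) lies midway between the tips of the shut fingers; the grasp point (between the pads) lies 19 mm behind it; z points along the fingers, y is the direction in which the jaws open and shut (so a half turn about z gives the same grasp; the last joint's range is limited). The gripper opens to 85 mm and grips with 20 to 120 N. Pads are 22 mm wide; open, the fingers measure 114 mm over their backs; the gripper's body (76 mm by 85 mm) begins 54 mm behind the grasp point. The pads swing forward as they close: fully open they stand 13 mm farther back than shut.
Start: joints at [1.131, 0.377, 0.081, 1.274, 0, 1.46], TCP at [0.186, 0.544, 0.21] pointing down, gripper open.
Joint ranges: [-2.72, 2.72], [-0.84, 1.66], [-1.02, 1.22], [-1.77, 2.12], [-1.37, 1.28], [-3.14, 3.14]. Speed limits (rad/s): [2.57, 2.57, 3.14, 3.14, 3.14, 3.14].

INTERFACE

Orientations are given as a unit quaternion [w, x, y, z].
In Python, from cell import ctrl gives the robot as it stands.
- The arm moves only by the shell command python3 -m jog 'ROWS'. ROWS is JSON, a list that holds one entry, the list of rows, each a list of 5 numbers: the opening, from -1 (shut) to 1 (fully open), then the shift along the tool's x, y, z normalised to -1 to 1, where 1 is 0.05 m, then the turn about the tool's z normalised to -1 to 1, where 1 is 90 degrees. A call has 1 to 8 rows; each row shifts and turns the commanded pose from where the row before left it, along the tool's axes as they then stand; what a row does not reach is not made up. A row lasts 1/10 s, in which the tool goes at most 50 mm and 8.59 degrees, less where a joint would pass 70% of its speed; a pose out of reach is approached as far as the arm can. A call with a number of a shift or a turn outside -1 to 1 is refused whole. A call with a gripper value outside its range is refused whole. The fingers move at their own pace and stop on an object; the grip force is fixed at half the most. Time passes only in rows, so rows that do not move let the fingers close. It gives the time, the measured TCP pose, the force and the opening at its end, in the units of the state.
- ctrl.sense(): the state, without advancing time (a new reading comes with each control period).
- ctrl.snapshot(name): name is "scene" or "top" or "wrist"; returns (picture, depth): 480x640x3 uint8, red, green, blue; 480x640 float32, m along the optical axis (not along the pixel's ray), 0 where there is no reading.
- ctrl.camera_params(name): a dict with "fov_y" (degrees; the focal length in pixels is half the picture's height over the tangent of half this angle, whatever the lens; pixels are square), "cx", "cy" (the principal point, pixels), "pose" (4x4, takes a point from camera to world coordinates); the wrist camera has in their place "T_tool_cam" (4x4, takes a point from camera to tool coordinates, whose origin is the TCP and whose axes are the flange's). Camera axes: x right, y up, looking along -z (the intrinsics and any distortion apply to the point x, -y, -z); pixel columns grow to the right and rows downward; lengths in m; the calibration is good to about 2 mm. A picture is of the moment at which its call begins: read the wrist's pose just before it. camera_params takes no time and is no camera call.
- ctrl.hand_in(): hands the job in, once; it reports no verdict.
The state is a dict: "time": time; "joints": joint angles; "dq": joint speeds; "effort": joint torques, N m; "tcp_pos": TCP position; "tool_rot": TCP orientation; "contact_force": force on the tool from outside, world axes, zero at the start; "torque": the same for the moment, N m; "gripper_width": finger opening in m.
Only numpy, scipy, OpenCV 4.12 (cv2) and the standard library are available. Lean on these libraries where they do the work, as an engineer would, in place of code of your own. Each camera call takes 0.05 s, during which the arm holds its last target.

TASK

Set up the probe thermometer on the steel pan: squeeze the sprung clip's levers to take it off the upright chopping board, clip it down onto the pan's rim wherever there is room, resting on the rim with its two eyes on the inside, and let go. Then take the thermometer (square white head) out of the wooden tool block and slide its stem down through both eyes until its collar rests on the upper one. Leave the pan where it stands and do not push or knock over anything else.

Things in the scene. Friction and masses are not known exactly. Their poses are not given: they have to be found in the camera images.
- clip: Steel spring clip about 105 mm tall, upright when clamped (z up). Origin: on the gripping face of its flat jaw, level with the bar that rests on the edge. x points from the other jaw towards the side with the eyes. Jaws 24 mm wide reach 30 mm below the origin; pivot 16 mm above it; two upright levers, 24 mm wide in y, with ribbed rubber grips centred 54 mm and ending 70 mm above it.
- clip_eye (a point): Centre of the upper eye's top face, 22 mm in x, 40 mm in y, 35 mm above the clip's origin. The clip carries two 10 mm eyes, one exactly below the other (lower one 28 mm down), in steel tabs 3 mm thick, 26 x 28 mm. Eye axis = the clip's z. Things pass the eyes from above.
- clip_jaw (a joint): Clip's hinge along its y axis, rad: 0 jaws shut, 0.12 on the pan's 4 mm wall, 0.27 on the 10 mm board, 0.5 jaws 18 mm apart, stop 0.62. Grips' outer faces are 61 mm apart at 0 and 41 mm at 0.5, when they are parallel; squeezing takes about 8 N shut, 14 N open. Squeezed midway, both halves swing 0.25 rad either side, so the held clip's z leans 0.25 rad.
- pot: Open round steel pan, 190 mm outside diameter, 90 mm tall, wall 4 mm upright and plain at the rim; loose, about 2 kg. Origin at the centre of its underside, z up. Two loop handles at +y and -y, reaching to 127 mm from its axis, 80 mm wide, 20 to 28 mm below the rim: clip at least 35 degrees away from them.
- pot_rim (a point): Centre of the pan's mouth at rim height (90 mm above its origin). The wall's middle runs 93 mm from this point, the inner face 91 mm. The clip is home when its bar rests on the rim; fingers that draw back as they open can drag it up a few mm, so keep it pressed down while letting go.
- board_rack: Fixed rack, wooden foot 90 x 150 mm, holding two chopping boards on edge. Origin: centre of the foot's underside; z up. The clip sits on the taller board: 10 mm thick (x -5 to +5 mm), 160 mm long along y, top edge 133 mm above the origin. The lower board (x -36 to -24 mm) ends 80 mm up. The clip's x axis is this x axis and its origin is on the board's +x face.
- tool_block: Fixed dark wooden block, 66 mm in x, 160 mm in y, 100 mm tall, origin at the centre of its underside. Three 10 mm holes go down through it at y = -50, 0 and +50 mm; three tools stand in them in an order that changes.
- thermometer: Probe thermometer, about 60 g, standing upright (z up) in the block. Origin: underside of its collar on the stem's axis. Below: stem 6 mm thick, 95 mm long, pointed. Above: collar 14 mm across, 18 mm tall, then a white rounded-square head 36 x 36 x 20 mm (18 to 38 mm above the origin) with flat sides across x and y and a small grey screen on top.
- thermo_tip (a point): Pointed lower end of the thermometer's stem, 95 mm below its origin.
- slate_board: Fixed dark slate slab, 282 x 282 x 8 mm, under the pan. Origin: centre of its underside. Wall cabinets hang 0.49 m above the worktop from x = 0.64 m on, so the near half of the pan has the most room above it.
- ice_pick: Stays in the block: ice pick with a turned wooden handle 26 mm thick, reaching 59 mm above the block's top. Origin at the block's top on its axis.
- skewer: Stays in the block: skewer with a wooden ball grip 29 mm across, reaching 43 mm above the block's top. Origin at the block's top on its axis.
- salt_shaker: Bystander on a corner of the slate (far left, far right or near left, never the same as the next two): grey and clear shaker 44 mm across, 90 mm tall; origin at its foot.
- lotion_bottle: Bystander on another of these slate corners: slim white bottle with copper cap, 56 mm across, 304 mm tall, tips easily; origin at its foot.
- vanilla_bottle: Bystander on the third of these slate corners: dropper bottle 33 mm across, 102 mm tall; origin at its foot.
- cookie_jar: Bystander: clear jar of sweets with red lid, 81 mm across, 163 mm tall; origin at its foot.
- kitchen_timer: Bystander: round white wind-up timer, 66 mm across, 61 mm tall; origin at its foot.
- tuna_tin: Bystander: tin 86 mm across, 40 mm tall; origin at its foot.
- island_mug: Bystander: pink and white mug with a handle, 90 x 122 mm, 105 mm tall; origin at its foot.
Things that resemble listed ones, but are neither listed nor needed, are in the scene too. Leave any purple look-alike of the clip alone.

How it is judged:
By the outcome, as a careful person would: the job done as asked, in the order asked, and still so for the second after the job is handed in, with the robot touching nothing.
It also fails if it takes over 72 s, if anything falls off the work surface, if the arm or the gripper's body presses on something with over 40 N, if the wrist force passes 120 N, or if a joint passes its speed limit or range.

## Working session

There is one attempt and no reset: what is moved stays moved. The work goes in short steps, Python scripts to look and compute and a shell command to move; the robot and the scene stay as the last step left them, time stands still between calls to the robot, and variables do not carry over. Pictures are saved under pics/ and viewed, and the job is handed in when it is done.

```bash
ls; mkdir -p pics
python3 - <<'E'
from cell import ctrl
import cv2,numpy as np
s=ctrl.sense();print(s)
for n in ["scene","top","wrist"]:
    p=ctrl.camera_params(n);print(n,p)
    im,d=ctrl.snapshot(n);cv2.imwrite(f"pics/{n}0.png",im[:,:,::-1]);np.save(f"pics/{n}0.npy",d)
E
```

```text
pics
{'time': 0.0, 'joints': array([1.13068058e+00, 3.78072130e-01, 7.96655839e-02, 1.27438354e+00,
       2.39706690e-05, 1.46048560e+00]), 'dq': array([ 1.93349950e-03,  7.02911782e-04,  8.15236868e-04,  8.21844034e-04,
       -2.59971432e-05, -6.60520609e-04]), 'effort': array([ 2.37376044e-04, -4.63603163e+01,  2.69875878e+01,  2.08930305e-02,
       -9.65851655e-05,  7.22777145e-06]), 'tcp_pos': array([0.18592311, 0.54340148, 0.20877109]), 'tool_rot': array([-2.82438683e-04,  1.64156094e-01,  9.86433871e-01, -9.56108039e-04]), 'contact_force': array([ 0.61911661,  0.14283344, -0.91351666]), 'torque': array([-0.00827277, -0.02008546,  0.02142223]), 'gripper_width': 0.08546478121469203}
scene {'fov_y': 48.548412040704406, 'cx': 315.7425035519709, 'cy': 243.66350798952752, 'pose': array([[-0.85664933,  0.41085076, -0.31201534, -0.01052194],
       [-0.51576926, -0.66847457,  0.53583937,  1.08810807],
       [ 0.01157569,  0.61995436,  0.78455248,  1.46838502],
       [ 0.        ,  0.        ,  0.        ,  1.        ]])}
top {'fov_y': 54.191519228741456, 'cx': 329.95600062641455, 'cy': 240.92991733991641, 'pose': array([[-1.70097231e-02,  9.93188483e-01, -1.15270581e-01,
         4.06238885e-01],
       [-9.99855267e-01, -1.69353023e-02,  1.62499401e-03,
         1.67892190e-01],
       [-3.38216810e-04,  1.15281539e-01,  9.93332800e-01,
         1.37410897e+00],
       [ 0.00000000e+00,  0.00000000e+00,  0.00000000e+00,
         1.00000000e+00]])}
wrist {'fov_y': 66.61249993222471, 'cx': 317.12239375691547, 'cy': 243.3638228199607, 'T_tool_cam': array([[-1.78025213e-04,  9.44877973e-01,  3.27422638e-01,
         8.43547296e-02],
       [ 9.99999983e-01,  1.53781501e-04,  9.99333989e-05,
        -7.91491817e-05],
       [ 4.40733227e-05,  3.27422650e-01, -9.44877985e-01,
        -1.64503008e-01],
       [ 0.00000000e+00,  0.00000000e+00,  0.00000000e+00,
         1.00000000e+00]])}
```

View pics/scene0.png

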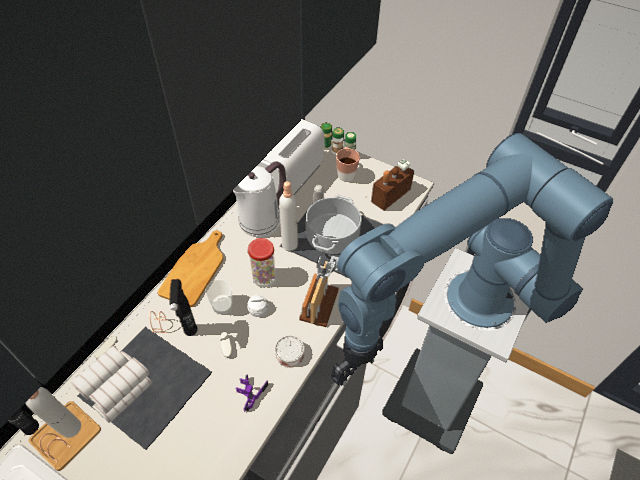

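View pics/top0.png

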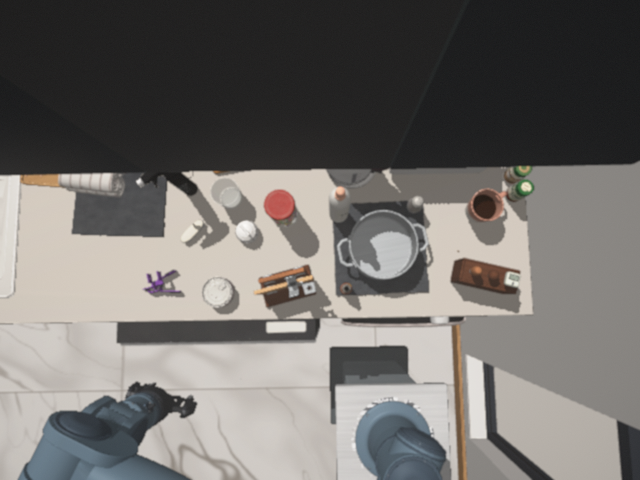

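View pics/wrist0.png

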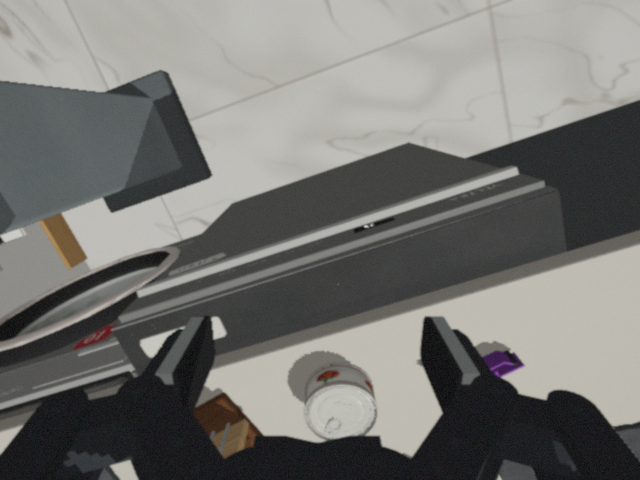

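```bash
cat > h.py <<'E'
from cell import ctrl
import cv2,numpy as np
from scipy.spatial.transform import Rotation as R
def foc(p): return 240/np.tan(np.radians(p["fov_y"])/2)
def pose(n,s=None):
    p=ctrl.camera_params(n)
    if n!="wrist": return p,p["pose"]
    s=s or ctrl.sense(); T=np.eye(4);q=s["tool_rot"];q=np.asarray(q)
    T[:3,:3]=R.from_quat([q[1],q[2],q[3],q[0]]).as_matrix();T[:3,3]=s["tcp_pos"]
    return p,T@p["T_tool_cam"]
def ray(n,u,v,P=None):
    p,T=P or pose(n);f=foc(p)
    d=np.array([(u-p["cx"])/f,-(v-p["cy"])/f,-1.0])
    return T[:3,3],T[:3,:3]@d
def onz(n,u,v,z,P=None):
    o,d=ray(n,u,v,P);return o+d*(z-o[2])/d[2]
def dep(n,u,v,D,P=None):
    o,d=ray(n,u,v,P);return o+d*D[int(round(v)),int(round(u))]
def cloud(n,D,P=None):
    p,T=P or pose(n);f=foc(p);v,u=np.mgrid[0:480,0:640]
    c=np.stack([(u-p["cx"])/f*D,-(v-p["cy"])/f*D,-D],-1)
    return c@T[:3,:3].T+T[:3,3]
def proj(n,X,P=None):
    p,T=P or pose(n);f=foc(p);c=np.linalg.inv(T)@np.append(X,1)
    return p["cx"]+f*c[0]/-c[2],p["cy"]-f*c[1]/-c[2]
def tri(rays):
    A=np.zeros((3,3));b=np.zeros(3)
    for o,d in rays:
        d=d/np.linalg.norm(d);M=np.eye(3)-np.outer(d,d);A+=M;b+=M@o
    X=np.linalg.solve(A,b)
    return X,[np.linalg.norm(np.cross(X-o,d/np.linalg.norm(d))) for o,d in rays]
def crop(name,out,u0,v0,u1,v1,k):
    im=cv2.imread(name)[v0:v1,u0:u1];cv2.imwrite(out,cv2.resize(im,None,fx=k,fy=k,interpolation=cv2.INTER_CUBIC))
def snap(n,tag):
    P=pose(n);im,d=ctrl.snapshot(n);cv2.imwrite(f"pics/{tag}.png",im[:,:,::-1]);np.save(f"pics/{tag}.npy",d)
    np.save(f"pics/{tag}_T.npy",P[1]);return im,d,P
E
python3 - <<'E'
from h import *
crop("pics/top0.png","pics/t1.png",240,180,540,310,2.6)
crop("pics/scene0.png","pics/s1.png",220,140,440,330,3.5)
D=np.load("pics/top0.npy");C=cloud("top",D)
for nm,u,v in [("therm",512,279),("timer",218,292),("jar",280,205),("board",268,290),("clip",295,285),("salt",416,203),("van",346,288),("potin",382,245),("table",400,305),("lotion",340,195),("mug",487,203),("tuna?",246,231)]:
    print(nm,C[v,u].round(3))
E
```

```text
therm [ 0.441 -0.312  0.136]
timer [0.421 0.486 0.035]
jar [0.644 0.295 0.165]
board [0.423 0.332 0.127]
clip [0.435 0.259 0.148]
salt [ 0.656 -0.074  0.098]
van [0.425 0.125 0.108]
potin [0.549 0.014 0.017]
table [ 0.375 -0.035 -0.001]
lotion [0.638 0.141 0.303]
mug [ 0.659 -0.281  0.065]
tuna? [0.591 0.403 0.057]
```

View pics/t1.png

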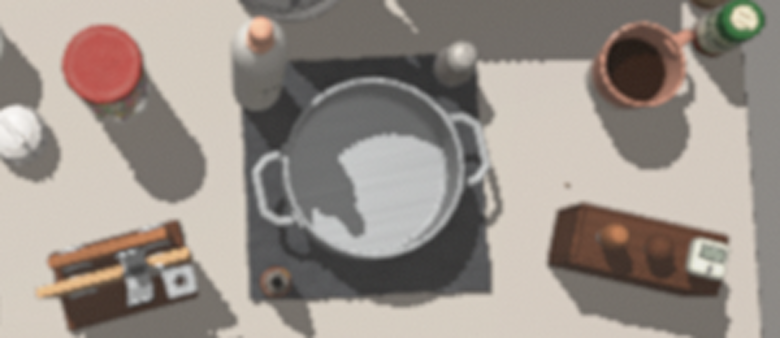

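View pics/s1.png

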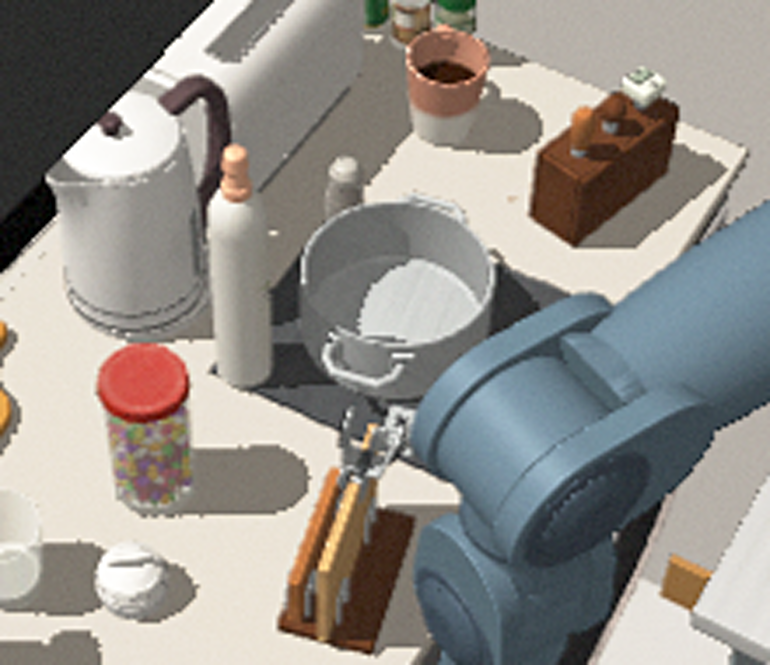

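```bash
cat >> h.py <<'E'
def go(x,y,z,yaw=None):
    """needed shift in tool axes (m) and turn (deg) to bring TCP to x,y,z; yaw=world heading (deg) of tool y axis"""
    s=ctrl.sense();q=s["tool_rot"];M=R.from_quat([q[1],q[2],q[3],q[0]]).as_matrix()
    d=M.T@(np.array([x,y,z])-s["tcp_pos"])
    print("t",round(s["time"],2),"tcp",s["tcp_pos"].round(4),"ytool yaw",np.degrees(np.arctan2(M[1,1],M[0,1])).round(2),"tilt",np.degrees(np.arccos(-M[2,2])).round(2),"w",round(s["gripper_width"],4),"F",s["contact_force"].round(1),"j",s["joints"].round(2))
    print("shift units",(d/0.05).round(3))
    if yaw is not None:
        a=np.degrees(np.arctan2(M[1,1],M[0,1]));t=(a-yaw+90)%180-90
        print("turn units (+about tool z, mod 180deg)",round(t/90,4),"deg",round(t,2))
    return M
E
python3 - <<'E'
from h import *
print(go(0.40,0.26,0.33,90).round(3))
# rack boards orientation and clip from top view cloud
D=np.load("pics/top0.npy");C=cloud("top",D);im=cv2.imread("pics/top0.png")
hsv=cv2.cvtColor(im,cv2.COLOR_BGR2HSV)
sub=(C[...,2]>0.115)&(C[...,2]<0.145)&(C[...,0]>0.38)&(C[...,0]<0.5)&(C[...,1]>0.17)&(C[...,1]<0.38)&(hsv[...,1]>60)
P=C[sub];print(len(P),P.mean(0))
l=cv2.fitLine(P[:,:2].astype(np.float32),cv2.DIST_HUBER,0,.001,.001).ravel();print("board line",l,np.degrees(np.arctan2(l[1],l[0])),"ext",P.min(0),P.max(0))
# pan rim
sub=(C[...,2]>0.088)&(C[...,2]<0.106)&(np.hypot(C[...,0]-.55,C[...,1]-.014)<.105)
P=C[sub];print(len(P),np.median(P[:,2]));A=np.c_[2*P[:,:2],np.ones(len(P))];x=np.linalg.lstsq(A,(P[:,:2]**2).sum(1),rcond=None)[0];print("pan c",x[:2],"r",np.sqrt(x[2]+x[0]**2+x[1]**2))
E
```

```text
t 0.15 tcp [0.186  0.5435 0.209 ] ytool yaw 71.1 tilt 0.09 w 0.0857 F [-0.5 -0.3  0.3] j [ 1.13  0.38  0.08  1.27 -0.    1.46]
shift units [-5.886 -3.983 -2.415]
turn units (+about tool z, mod 180deg) -0.21 deg -18.9
[[-0.946  0.324 -0.001]
 [ 0.324  0.946 -0.001]
 [ 0.    -0.002 -1.   ]]
196 [0.43685765 0.29664554 0.13071338]
board line [ 0.2496708  -0.9683308   0.43685764  0.29664555] -75.54196 ext [0.41574868 0.21512642 0.11503674] [0.46065546 0.36899573 0.13648233]
380 0.09676020000257612
pan c [0.54495593 0.02121238] r 0.09238253187173352
```

```bash
python3 -m jog '[[[1,-0.5,-0.35,-0.4,0],[1,-0.7,-0.45,-0.4,0],[1,-0.7,-0.45,-0.4,0],[1,-0.7,-0.45,-0.4,0],[1,-0.7,-0.45,-0.4,0],[1,-0.7,-0.45,-0.2,0],[1,-0.7,-0.45,-0.2,0],[1,-0.7,-0.45,0,0]]]'
python3 - <<'E'
from h import *
go(0.43,0.27,0.32,14.5)
E
```

```text
time: 0.95
tcp_pos: [0.3863, 0.2899, 0.3311]
tool_rot: [0.001, 0.164, 0.986, 0.001]
contact_force: [0.4, 0.0, 0.1]
gripper_width: 0.0856
t 0.95 tcp [0.3863 0.2899 0.3311] ytool yaw 71.11 tilt 0.15 w 0.0856 F [0.4 0.  0.1] j [0.51 0.18 0.13 1.52 0.   0.84]
shift units [-0.956 -0.094  0.223]
turn units (+about tool z, mod 180deg) 0.629 deg 56.61
```

```bash
python3 -m jog '[[[1,-0.9,-0.1,0.2,0.09],[1,0,0,0,0.09],[1,0,0,0,0.09],[1,0,0,0,0.09],[1,0,0,0,0.09],[1,0,0,0,0.09],[1,0,0,0,0.09],[1,0,0,0,0]]]'
python3 - <<'E'
from h import *
go(0.43,0.27,0.32,14.5)
snap("wrist","w1")
D=np.load("pics/w1.npy")
E
```

```text
time: 1.75
tcp_pos: [0.4258, 0.2716, 0.3194]
tool_rot: [-0.0, 0.613, 0.79, -0.0]
contact_force: [0.1, 0.9, -0.1]
gripper_width: 0.0856
t 1.75 tcp [0.4258 0.2716 0.3194] ytool yaw 14.42 tilt 0.04 w 0.0856 F [ 0.1  0.9 -0.1] j [0.44 0.23 0.16 1.5  0.   1.76]
shift units [-0.052  0.074 -0.012]
turn units (+about tool z, mod 180deg) -0.0009 deg -0.08
```

View pics/w1.png

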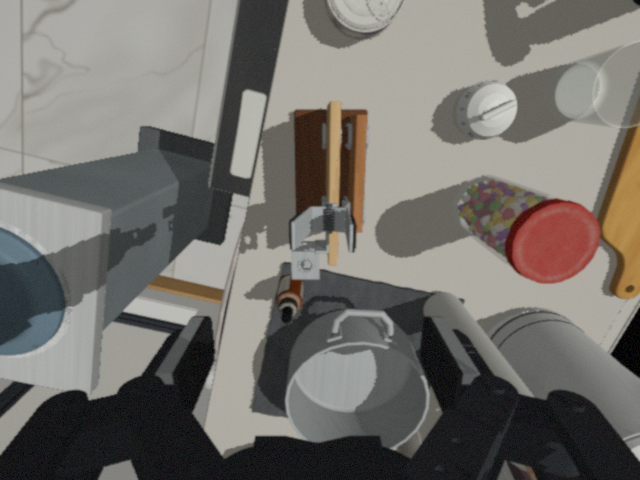

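Run:
```python
from h import *
crop("pics/w1.png","pics/w1c.png",260,90,400,300,2.8)
p=ctrl.camera_params("wrist");T=np.load("pics/w1_T.npy");P=(p,T)
D=np.load("pics/w1.npy");C=cloud("wrist",D,P)
cx=np.array([-np.cos(np.radians(14.45)),-np.sin(np.radians(14.45))]);cy=np.array([-cx[1],cx[0]])
print("cx",cx,"cy",cy)
# board top
m=(abs(C[...,2]-.134)<.006)&(abs(C[...,0]-.437)<.05)&(C[...,1]>.28)&(C[...,1]<.4);hsv=cv2.cvtColor(cv2.imread("pics/w1.png"),cv2.COLOR_BGR2HSV)
m&=hsv[...,1]>50
B=C[m];print(len(B),np.median(B[:,2]));l=cv2.fitLine(B[:,:2].astype(np.float32),cv2.DIST_HUBER,0,.001,.001).ravel();print(l,np.degrees(np.arctan2(l[1],l[0])));a=B[:,:2]@cx;print("board cx range",np.percentile(a,[2,50,98]), "cy",np.percentile(B[:,:2]@cy,[1,99]))
for v in range(190,285,6):
    print(v,[ (u,*(np.array([C[v,u,:2]@cx,C[v,u,:2]@cy,C[v,u,2]])*1000).round(0).astype(int)) for u in range(288,362,8)])
```

```text
cx [-0.96836577 -0.24953504] cy [ 0.24953504 -0.96836577]
1095 0.13321543477426473
[ 0.24813025 -0.9687267   0.42819226  0.32717952] -75.633095
board cx range [-0.50112517 -0.49627893 -0.49149729] cy [-0.25363892 -0.16252145]
190 [(288, np.int64(-441), np.int64(-149), np.int64(0)), (296, np.int64(-452), np.int64(-151), np.int64(13)), (304, np.int64(-463), np.int64(-151), np.int64(14)), (312, np.int64(-473), np.int64(-152), np.int64(15)), (320, np.int64(-484), np.int64(-152), np.int64(16)), (328, np.int64(-491), np.int64(-169), np.int64(106)), (336, np.int64(-498), np.int64(-174), np.int64(133)), (344, np.int64(-515), np.int64(-151), np.int64(13)), (352, np.int64(-520), np.int64(-161), np.int64(65)), (360, np.int64(-528), np.int64(-164), np.int64(80))]
196 [(288, np.int64(-441), np.int64(-141), np.int64(1)), (296, np.int64(-452), np.int64(-143), np.int64(13)), (304, np.int64(-463), np.int64(-144), np.int64(14)), (312, np.int64(-473), np.int64(-143), np.int64(12)), (320, np.int64(-484), np.int64(-144), np.int64(14)), (328, np.int64(-491), np.int64(-163), np.int64(108)), (336, np.int64(
[... 6974 characters left out ...]
nt64(-30), np.int64(8)), (344, np.int64(-519), np.int64(-26), np.int64(0)), (352, np.int64(-530), np.int64(-27), np.int64(0)), (360, np.int64(-542), np.int64(-26), np.int64(-2))]
280 [(288, np.int64(-440), np.int64(-31), np.int64(31)), (296, np.int64(-451), np.int64(-30), np.int64(27)), (304, np.int64(-461), np.int64(-21), np.int64(10)), (312, np.int64(-472), np.int64(-22), np.int64(10)), (320, np.int64(-484), np.int64(-22), np.int64(10)), (328, np.int64(-495), np.int64(-21), np.int64(9)), (336, np.int64(-507), np.int64(-22), np.int64(10)), (344, np.int64(-518), np.int64(-21), np.int64(8)), (352, np.int64(-529), np.int64(-22), np.int64(10)), (360, np.int64(-541), np.int64(-20), np.int64(7))]
```

View pics/w1c.png

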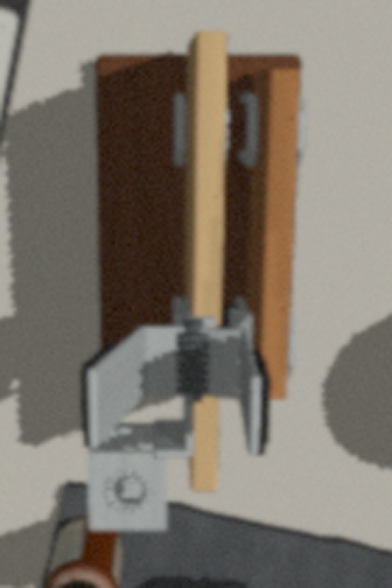

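```bash
python3 - <<'E'
from h import *
go(0.4337,0.2687,0.168,14.45)
E
python3 -m jog '[[[1,-0.05,0.12,0.5,0],[1,0,0,0.6,0],[1,0,0,0.6,0],[1,0,0,0.6,0],[1,0,0,0.4,0],[1,0,0,0.2,0],[1,0,0,0,0]]]'
python3 - <<'E'
from h import *
go(0.4337,0.2687,0.168,14.45)
snap("wrist","w2");snap("scene","s2");crop("pics/s2.png","pics/s2c.png",220,180,440,340,3.4)
E
```

```text
t 1.8 tcp [0.4258 0.2716 0.3195] ytool yaw 14.56 tilt 0.03 w 0.0851 F [ 0.  -0.4  0.9] j [0.44 0.23 0.16 1.5  0.   1.76]
shift units [-0.096  0.14   3.029]
turn units (+about tool z, mod 180deg) 0.0013 deg 0.11
time: 2.5
tcp_pos: [0.4313, 0.2703, 0.1734]
tool_rot: [-0.001, 0.612, 0.791, -0.001]
contact_force: [-0.0, -0.1, -0.7]
gripper_width: 0.0855
t 2.5 tcp [0.4313 0.2703 0.1734] ytool yaw 14.49 tilt 0.17 w 0.0855 F [-0.  -0.1 -0.7] j [ 0.44  0.26 -0.18  1.14  0.    1.75]
shift units [-0.043  0.038  0.109]
turn units (+about tool z, mod 180deg) 0.0004 deg 0.04
```

View pics/w2.png

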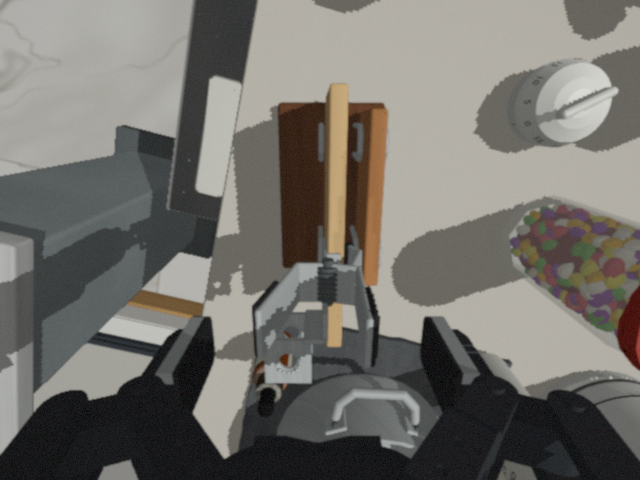

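View pics/s2c.png

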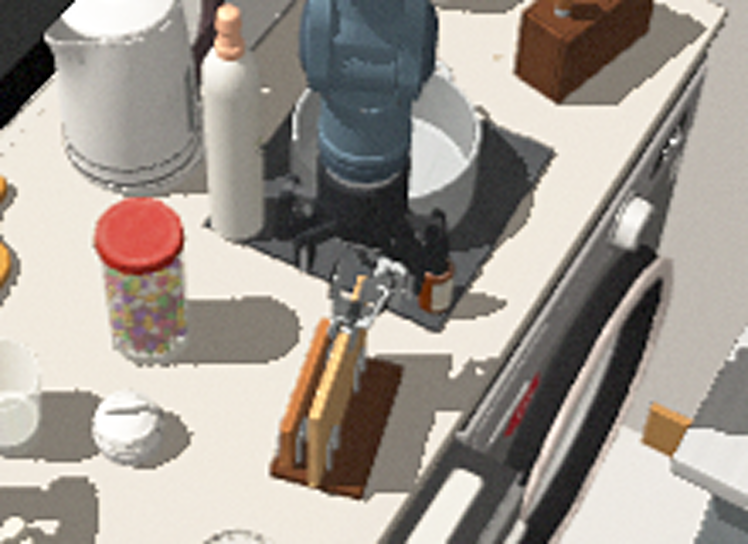

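```bash
python3 -m jog '[[[0.3,-0.04,0.04,0.1,0],[0.3,0,0,0,0],[0.3,0,0,0,0],[0.1,0,0,0,0],[0.1,0,0,0,0],[-0.05,0,0,0,0],[-0.05,0,0.05,0,0],[-0.05,0,0,0,0]]]'
python3 - <<'E'
from h import *
go(0.4337,0.2687,0.168,14.45)
snap("wrist","w3")
crop("pics/w3.png","pics/w3c.png",180,160,460,400,2.8)
E
```

```text
time: 3.4
tcp_pos: [0.4386, 0.2707, 0.1724]
tool_rot: [0.001, 0.613, 0.79, 0.002]
contact_force: [-2.7, -0.9, 11.3]
gripper_width: 0.041
t 3.4 tcp [0.4386 0.2707 0.1724] ytool yaw 14.42 tilt 0.25 w 0.041 F [-2.7 -0.9 11.3] j [ 0.43  0.27 -0.17  1.13  0.    1.75]
shift units [-0.015 -0.105  0.087]
turn units (+about tool z, mod 180deg) -0.0004 deg -0.03
```

View pics/w3c.png

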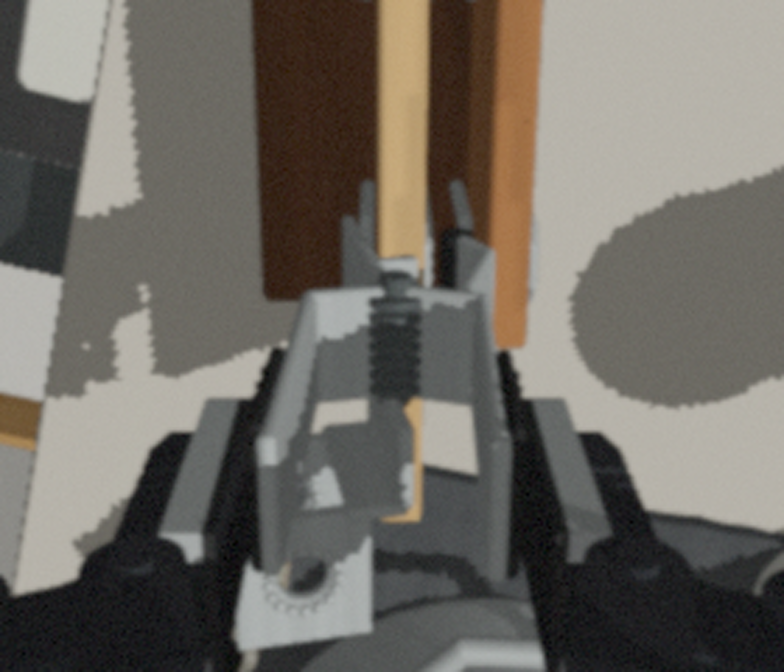

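```bash
python3 -m jog '[[[-0.05,0,0.06,-0.1,0],[-0.05,0,0,-0.2,0],[-0.05,0,0,-0.2,0]]]'
python3 - <<'E'
from h import *
go(0.4387,0.2687,0.300,14.45)
snap("wrist","w4")
crop("pics/w4.png","pics/w4c.png",180,160,460,400,2.8)
E
```

```text
time: 3.75
tcp_pos: [0.4403, 0.2707, 0.1954]
tool_rot: [0.0, 0.613, 0.79, 0.0]
contact_force: [0.3, 0.5, -0.2]
gripper_width: 0.0409
t 3.75 tcp [0.4403 0.2707 0.1954] ytool yaw 14.4 tilt 0.0 w 0.0409 F [ 0.3  0.5 -0.2] j [ 0.43  0.26 -0.12  1.19 -0.    1.75]
shift units [-0.031 -0.042 -2.093]
turn units (+about tool z, mod 180deg) -0.0006 deg -0.05
```

View pics/w4c.png

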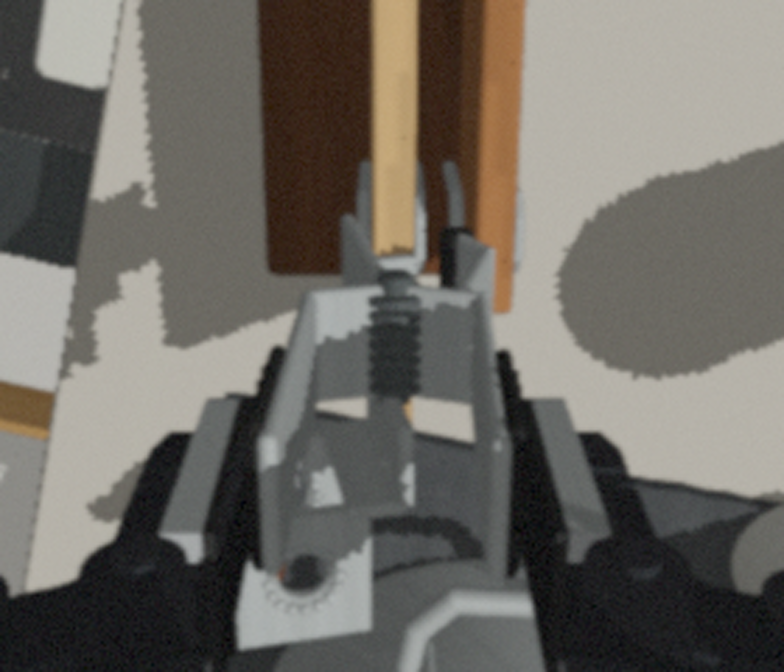

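```bash
python3 -m jog '[[[-0.05,0,0,-0.4,0],[-0.05,0,0,-0.6,0],[-0.05,0,0,-0.6,0],[-0.05,0,0,-0.5,0],[-0.05,-0.4,-0.1,-0.3,0],[-0.05,-0.6,-0.15,0,0],[-0.05,-0.6,-0.15,0,-0.05],[-0.05,-0.6,-0.15,0,-0.05]]]'
python3 - <<'E'
from h import *
go(0.42,0.02,0.32,11)
E
```

```text
time: 4.6
tcp_pos: [0.4434, 0.1565, 0.3154]
tool_rot: [0.001, 0.547, 0.837, 0.0]
contact_force: [0.5, 1.1, -0.9]
gripper_width: 0.0412
t 4.6 tcp [0.4434 0.1565 0.3154] ytool yaw 23.63 tilt 0.08 w 0.0412 F [ 0.5  1.1 -0.9] j [ 0.2   0.15  0.05  1.47 -0.    1.36]
shift units [-2.314 -1.524 -0.093]
turn units (+about tool z, mod 180deg) 0.1404 deg 12.63
```

```bash
python3 -m jog '[[[-0.05,-0.6,-0.4,0,0],[-0.05,-0.6,-0.4,0,0],[-0.05,-0.6,-0.4,0,0],[-0.05,-0.5,-0.3,0,0],[-0.05,0,0,0,-0.09],[-0.05,0,0,0,-0.09],[-0.05,0,0,0,-0.09],[-0.05,0,0,0,-0.09]]]' && python3 -m jog '[[[-0.05,0,0,0,-0.09],[-0.05,0,0,0,-0.09],[-0.05,0,0,0,-0.09],[-0.05,0,0,0,-0.09],[-0.05,0,0,0,-0.09],[-0.05,0,0,0,-0.09],[-0.05,0,0,0,-0.09],[-0.05,0,0,0,-0.09]]]'
python3 - <<'E'
from h import *
go(0.42,0.02,0.32,11)
snap("wrist","w5")
E
```

```text
time: 5.4
tcp_pos: [0.4204, 0.0219, 0.3152]
tool_rot: [0.0, 0.291, 0.957, 0.0]
contact_force: [-0.8, 0.7, -0.4]
gripper_width: 0.0409
time: 6.2
tcp_pos: [0.4204, 0.022, 0.3151]
tool_rot: [0.0, -0.267, 0.964, -0.0]
contact_force: [0.8, 0.1, -0.9]
gripper_width: 0.0405
t 6.2 tcp [0.4204 0.022  0.3151] ytool yaw 120.94 tilt 0.05 w 0.0405 F [ 0.8  0.1 -0.9] j [-0.1   0.05 -0.06  1.46 -0.   -0.64]
shift units [ 0.027 -0.031 -0.097]
turn units (+about tool z, mod 180deg) -0.7785 deg -70.06
```

View pics/w5.png

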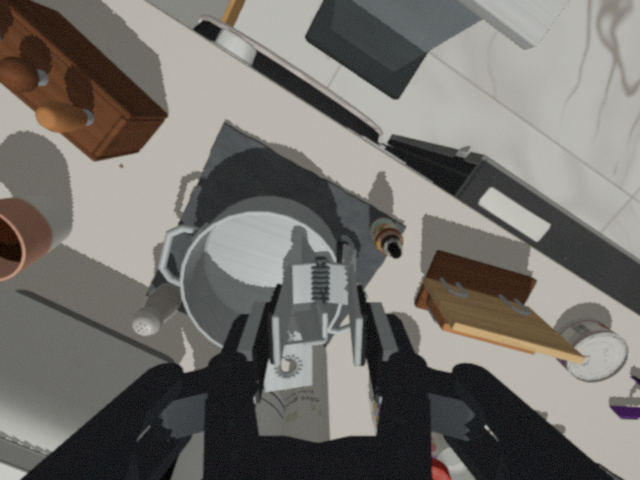

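```bash
cat >> h.py <<'E'
def pan(C,c0=(.545,.021)):
    c=np.array(c0)
    for _ in range(3):
        r=np.hypot(C[...,0]-c[0],C[...,1]-c[1])
        m=(C[...,2]>0.093)&(C[...,2]<0.103)&(abs(r-.093)<.008)
        P=C[m];A=np.c_[2*P[:,:2],np.ones(len(P))];x=np.linalg.lstsq(A,(P[:,:2]**2).sum(1),rcond=None)[0];c=x[:2]
    th=np.degrees(np.arctan2(P[:,1]-c[1],P[:,0]-c[0]))%360
    print("pan",len(P),c.round(4),"r",np.sqrt(x[2]+c@c).round(4),"z",np.percentile(P[:,2],[10,50,90]).round(4),"cover",np.histogram(th,12,(0,360))[0])
    r=np.hypot(C[...,0]-c[0],C[...,1]-c[1]);m=(C[...,2]>.06)&(C[...,2]<.085)&(r>.105)&(r<.13)
    H=C[m][:,:2]-c;th=np.degrees(np.arctan2(H[:,1],H[:,0]))%360
    print("handle n by 10deg",np.histogram(th,36,(0,360))[0])
    return c
E
python3 - <<'E'
from h import *
for n,t in [("wrist","w1"),("wrist","w5"),("top","top0")]:
    D=np.load(f"pics/{t}.npy")
    P=(ctrl.camera_params(n),np.load(f"pics/{t}_T.npy")) if n=="wrist" else None
    pan(cloud(n,D,P))
E
python3 -m jog '[[[-0.05,0,0,0,-0.09],[-0.05,0,0,0,-0.09],[-0.05,0,0,0,-0.09],[-0.05,0,0,0,-0.09],[-0.05,0,0,0,-0.09],[-0.05,0,0,0,-0.09],[-0.05,0,0,0,-0.09],[-0.05,0,0,0,-0.09]]]'
python3 - <<'E'
from h import *
go(0.42,0.02,0.32,11)
im,D,P=snap("wrist","w6")
pan(cloud("wrist",D,P))
E
```

```text
pan 1419 [0.5438 0.0224] r 0.0923 z [0.0943 0.098  0.0993] cover [126 111 170 195 185 136 101 129  10   0  89 167]
handle n by 10deg [  0   0   0   0   0   0   0   3 120 122 122 141  23   0   0   0   0   0
   0   0   0   0   0   0   0   0   0   0   0   0   0   0   0   0   0   0]
pan 1465 [0.5428 0.0211] r 0.0922 z [0.0947 0.0983 0.0995] cover [  0   0  19 101  30 188 206 203 160 175 200 183]
handle n by 10deg [  0   0   0   0   0   0   0   2 127   7   1  26   8   0   0   0   0   0
   0   0   0   0   0   0   0   3 169 141 131 165  20   0   0   0   0   0]
pan 318 [0.5451 0.0212] r 0.0924 z [0.0941 0.0973 0.1006] cover [25 23 26 27 30 25 23 25 27 30 28 29]
handle n by 10deg [ 0  0  0  0  0  0  0  1 29 25 25 31  3  0  0  0  0  0  0  0  0  0  0  0
  0  0 29 25 24 30  6  0  0  0  0  0]
time: 7.05
tcp_pos: [0.4203, 0.0221, 0.3151]
tool_rot: [-0.0, 0.741, -0.672, 0.0]
contact_force: [-0.7, 0.7, -0.8]
gripper_width: 0.0406
t 7.05 tcp [0.4203 0.0221 0.3151] ytool yaw -174.41 tilt 0.04 w 0.0406 F [-0.7  0.7 -0.8] j [-0.1   0.05 -0.06  1.46 -0.   -1.77]
shift units [ 0.04   0.011 -0.099]
turn units (+about tool z, mod 180deg) -0.0601 deg -5.41
pan 2784 [0.5429 0.0206] r 0.0922 z [0.0951 0.0983 0.0996] cover [276 263 228 203 173 169 201 230 228 249 277 287]
handle n by 10deg [  0   0   0   0   0   0   0   2 146 134 126 142  32   0   0   0   0   0
   0   0   0   0   0   0   0   5 241 222 209 267  33   0   0   0   0   0]
```

View pics/w6.png

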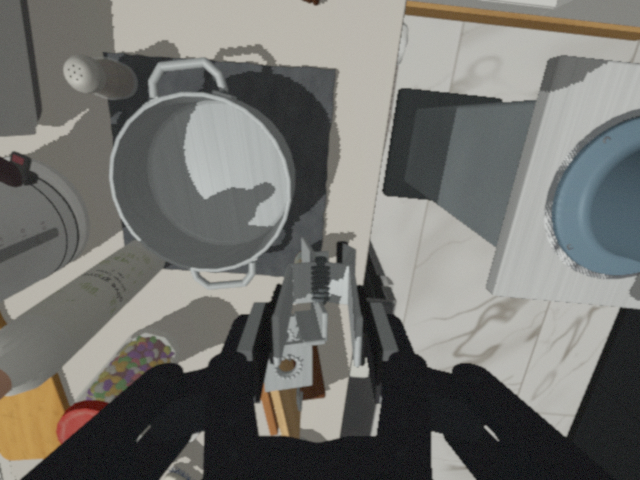

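Run:
```python
from h import *
crop("pics/w6.png","pics/w6c.png",220,220,420,400,3.9)
p=ctrl.camera_params("wrist");D=np.load("pics/w6.npy");C=cloud("wrist",D,(p,p["T_tool_cam"]))*1000
for v in range(238,400,7):
    print(v,[(u,*C[v,u].round(0).astype(int).tolist()) for u in range(264,380,8) if C[v,u,2]<70 and D[v,u]>0])
```

```text
238 [(304, 9, -9, 64)]
245 [(304, 7, -9, 58), (344, 9, 17, 52)]
252 [(304, 2, -9, 56), (312, 10, -3, 37), (320, 10, 2, 36), (328, 10, 6, 37), (344, 4, 17, 52), (352, 8, 21, 40)]
259 [(304, -2, -9, 56), (312, 7, -3, 31), (320, 12, 1, 20), (328, 5, 6, 36), (344, 0, 17, 51), (352, 6, 20, 34)]
266 [(288, 10, -16, 15), (296, 9, -12, 17), (304, 8, -7, 19), (312, 8, -3, 18), (320, 8, 1, 19), (328, 8, 6, 19), (336, 9, 10, 18), (344, 9, 14, 16), (352, 10, 18, 14)]
273 [(288, 10, -15, 5), (296, 5, -12, 17), (304, 4, -7, 18), (312, 4, -3, 18), (320, 5, 1, 17), (328, 5, 6, 17), (336, 5, 10, 18), (344, 5, 14, 17), (352, 10, 18, 6)]
280 [(288, 9, -14, -1), (296, 1, -12, 16), (304, 0, -7, 18), (312, 0, -3, 19), (320, 1, 1, 17), (328, 0, 6, 18), (336, 1, 10, 17), (344, 1, 14, 17), (352, 10, 17, -2)]
287 [(280, 10, -17, -12), (288, 7, -14, -4), (296, -3, -12, 17), (304, -4, -7, 18), (312, -4, -3, 18), (320, -4, 1, 19), (328, -4, 6, 18), (336, -4, 10, 17), (344, -3, 15, 17), (352, 9, 16, -9), (360, 10, 20, -12)]
294 [(280, 10, -17, -18), (288, 4, -14, -5), (296, -8, -12, 17), (304, -8, -7, 18), (312, 
[... 2070 characters left out ...]
, (304, -37, -7, 0), (360, -9, 17, -38), (368, -7, 20, -40), (376, 6, 20, -57)]
364 [(264, -4, -21, -48), (272, -14, -19, -35), (280, -13, -16, -36), (304, -42, -7, 1), (360, -12, 18, -38), (368, -9, 20, -41), (376, 3, 20, -58)]
371 [(264, -7, -20, -49), (272, -44, -24, -2), (280, -44, -20, -1), (296, -45, -12, -1), (304, -46, -7, 1), (376, 1, 20, -59)]
378 [(264, -10, -21, -49), (272, -48, -24, -3), (280, -49, -20, -1), (288, -49, -16, -1), (296, -50, -12, 0), (304, -51, -7, 1), (312, -51, -3, 1), (376, -1, 20, -60)]
385 [(272, -52, -25, -3), (280, -52, -20, -3), (288, -54, -16, -1), (296, -54, -12, 0), (304, -55, -7, 1), (376, -4, 20, -60)]
392 [(376, -6, 20, -61)]
399 [(376, -9, 20, -61)]
```

View pics/w6c.png

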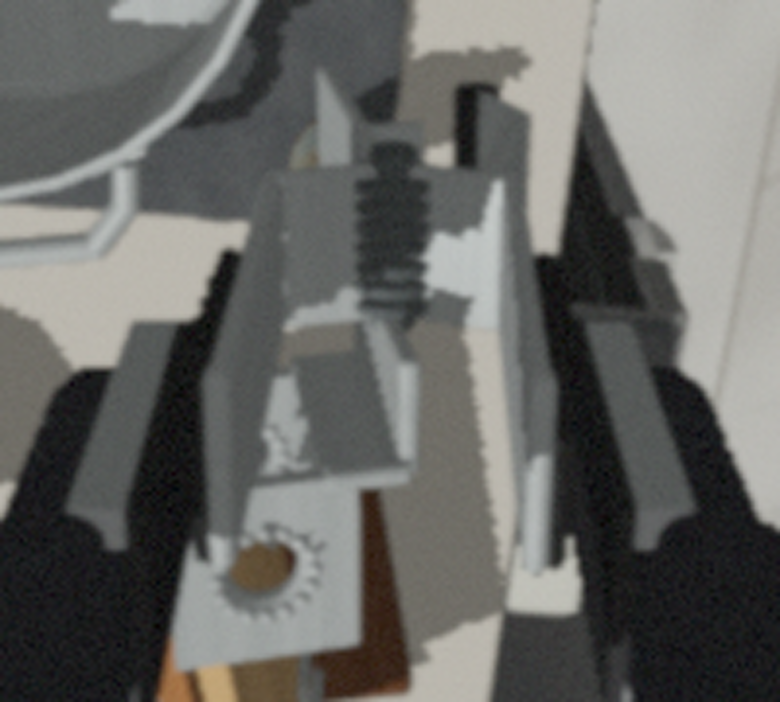

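```bash
python3 - <<'E'
from h import *
go(0.4533,0.0026,0.155,10.5)
E
python3 -m jog '[[[-0.05,0.35,-0.3,0.2,-0.054],[-0.05,0,-0.34,0.4,0],[-0.05,0,0,0.5,0],[-0.05,0,0,0.5,0],[-0.05,0,0,0.5,0],[-0.05,0,0,0.5,0],[-0.05,0,0,0.2,0],[-0.05,0,0,0,0]]]'
python3 - <<'E'
from h import *
go(0.4533,0.0026,0.155,10.5)
E
```

```text
t 7.1 tcp [0.4203 0.0221 0.315 ] ytool yaw -174.2 tilt 0.04 w 0.0407 F [-0.1 -0.2 -0.3] j [-0.1   0.05 -0.06  1.46  0.   -1.77]
shift units [ 0.454 -0.615  3.201]
turn units (+about tool z, mod 180deg) -0.0522 deg -4.7
time: 7.9
tcp_pos: [0.4523, 0.0093, 0.1737]
tool_rot: [0.001, 0.767, -0.642, -0.001]
contact_force: [-0.5, -0.2, -0.4]
gripper_width: 0.0407
t 7.9 tcp [0.4523 0.0093 0.1737] ytool yaw -169.86 tilt 0.16 w 0.0407 F [-0.5 -0.2 -0.4] j [-0.12  0.15 -0.32  1.11  0.   -1.87]
shift units [0.135 0.003 0.373]
turn units (+about tool z, mod 180deg) -0.004 deg -0.36
```

```bash
python3 -m jog '[[[-0.05,0.135,0,0,-0.004],[-0.05,0,0,0,0]]]'
python3 - <<'E'
from h import *
go(0.4533,0.0026,0.155,10.5)
im,D,P=snap("wrist","w7");C=cloud("wrist",D,P);pan(C)
snap("scene","s7");crop("pics/s7.png","pics/s7c.png",250,150,440,290,4)
p=ctrl.camera_params("wrist");Ct=cloud("wrist",D,(p,p["T_tool_cam"]))*1000
# rim points in tool frame near x in -12..12
m=(C[...,2]>.092)&(C[...,2]<.103)&(abs(Ct[...,0])<14)&(abs(Ct[...,1])<40)
Q=Ct[m];print(len(Q),[(x,Q[abs(Q[:,0]-x)<1.5][:,1:].round(1).tolist()[:6]) for x in (-9,-3,3,9,12)])
for v in range(228,266,5): print(v,[(u,*Ct[v,u].round(0).astype(int).tolist()) for u in range(288,364,5) if Ct[v,u,2]<90])
E
```

```text
time: 8.1
tcp_pos: [0.4562, 0.0016, 0.1762]
tool_rot: [-0.001, 0.769, -0.639, 0.001]
contact_force: [0.1, 0.9, -0.6]
gripper_width: 0.041
t 8.1 tcp [0.4562 0.0016 0.1762] ytool yaw -169.45 tilt 0.18 w 0.041 F [ 0.1  0.9 -0.6] j [-0.14  0.15 -0.31  1.11 -0.   -1.89]
shift units [-0.03   0.054  0.424]
turn units (+about tool z, mod 180deg) 0.0005 deg 0.05
pan 5388 [0.5432 0.0203] r 0.0921 z [0.0946 0.0983 0.0994] cover [675 629 556 251   0  65 275 503 557 556 635 686]
handle n by 10deg [  0   0   0   0   0   0   0   0 148  81   0   0   0   0   0   0   0   0
   0   0   0   0   0   0   0  10 555 521 490 618  73   0   0   0   0   0]
146 [(-9, []), (-3, [[5.4, 78.9], [1.9, 77.5], [2.6, 79.1], [3.3, 77.3], [4.0, 77.6], [4.7, 78.2]]), (3, [[4.7, 78.7], [1.2, 78.4], [1.9, 77.8], [2.6, 76.7], [3.3, 77.5], [4.0, 78.4]]), (9, [[0.5, 78.2], [4.0, 78.3], [0.5, 78.6], [1.2, 76.7], [1.9, 76.9], [2.6, 78.3]]), (12, [[-0.2, 78.3], [1.2, 78.0], [0.5, 77.5], [1.2, 78.2], [1.9, 77.0], [2.6, 77.6]])]
228 [(318, 12, 0, 77), (323, 11, 4, 82)]
233 [(318, 8, 0, 78), (323, 8, 4, 79)]
238 [(303, 10, -9, 63), (3
[... 216 characters left out ...]
-3, 4, 77), (338, 6, 13, 53), (343, 6, 16, 53), (348, 8, 19, 49), (353, 9, 22, 44)]
253 [(303, 1, -9, 59), (308, 7, -6, 43), (313, 9, -3, 35), (318, 9, 0, 36), (323, 9, 3, 36), (328, 9, 6, 37), (338, 2, 13, 54), (343, 3, 16, 52), (348, 4, 19, 49), (353, 8, 21, 39)]
258 [(303, -3, -9, 58), (308, 4, -6, 42), (313, 9, -2, 28), (318, 12, 0, 21), (323, 12, 3, 21), (328, 6, 6, 36), (338, -1, 13, 55), (343, -1, 16, 53), (348, 9, 17, 28), (353, 5, 21, 38)]
263 [(293, 10, -13, 18), (298, 10, -11, 19), (303, 10, -8, 19), (308, 10, -5, 19), (313, 10, -2, 19), (318, 10, 0, 19), (323, 10, 3, 19), (328, 10, 6, 19), (333, 10, 8, 19), (338, 10, 11, 18), (343, 10, 14, 20), (348, 8, 17, 23), (353, 2, 21, 38)]
```

View pics/w7.png

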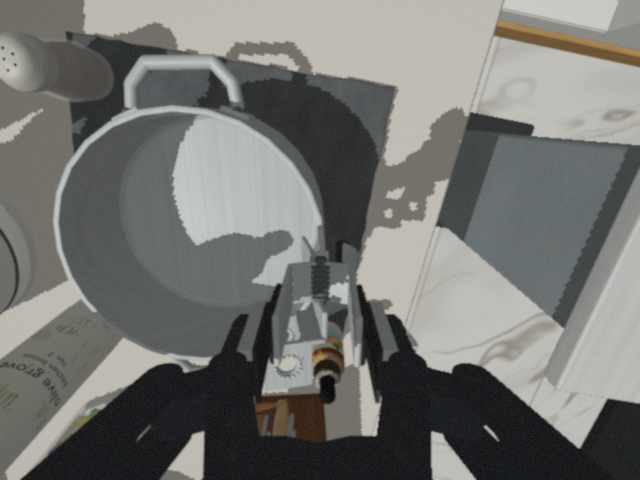

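View pics/s7c.png

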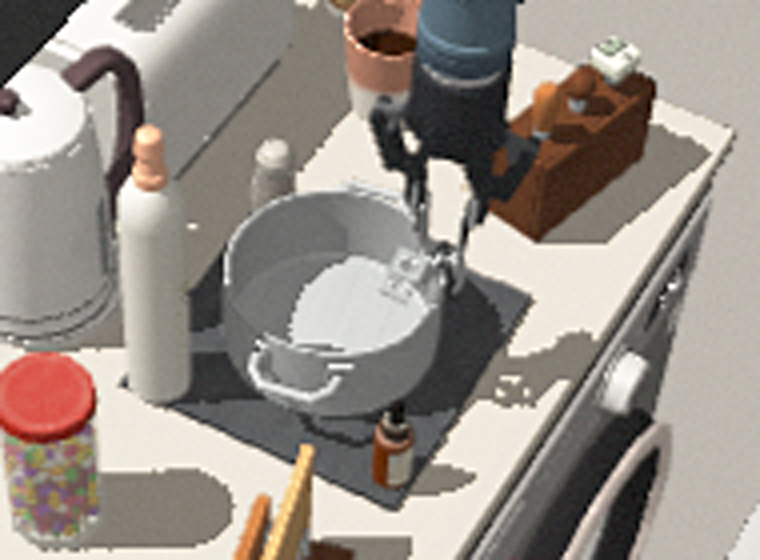

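```bash
python3 -m jog '[[[-0.05,0,0.035,0.1,0],[-0.05,0,0,0.2,0],[-0.05,0,0,0.2,0],[-0.05,0,0,0.2,0],[-0.05,0,0,0,0]]]'
python3 - <<'E'
from h import *
go(0.4533,0.0026,0.137,10.5)
im,D,P=snap("wrist","w8");crop("pics/w8.png","pics/w8c.png",220,200,420,380,3.9)
p=ctrl.camera_params("wrist");C=cloud("wrist",D,P);Ct=cloud("wrist",D,(p,p["T_tool_cam"]))*1000
m=(C[...,2]>.092)&(C[...,2]<.103)&(abs(Ct[...,0])<16)&(abs(Ct[...,1])<14)
Q=Ct[m];print(len(Q),[(x,Q[abs(Q[:,0]-x)<1.5][:,1].min().round(1),Q[abs(Q[:,0]-x)<1.5][:,1].max().round(1)) for x in (-3,3,9,12,14) if (abs(Q[:,0]-x)<1.5).any()])
E
```

```text
time: 8.7
tcp_pos: [0.4523, 0.0024, 0.1382]
tool_rot: [0.0, 0.77, -0.639, -0.001]
contact_force: [0.5, 1.0, -0.7]
gripper_width: 0.0409
t 8.7 tcp [0.4523 0.0024 0.1382] ytool yaw -169.37 tilt 0.1 w 0.0409 F [ 0.5  1.  -0.7] j [-0.14  0.17 -0.39  1.01  0.   -1.89]
shift units [-0.    -0.02   0.023]
turn units (+about tool z, mod 180deg) 0.0014 deg 0.13
217 [(3, np.float64(-7.0), np.float64(5.7)), (9, np.float64(-7.0), np.float64(5.7)), (12, np.float64(-5.1), np.float64(-0.2)), (14, np.float64(-3.8), np.float64(-0.2))]
```

View pics/w8c.png

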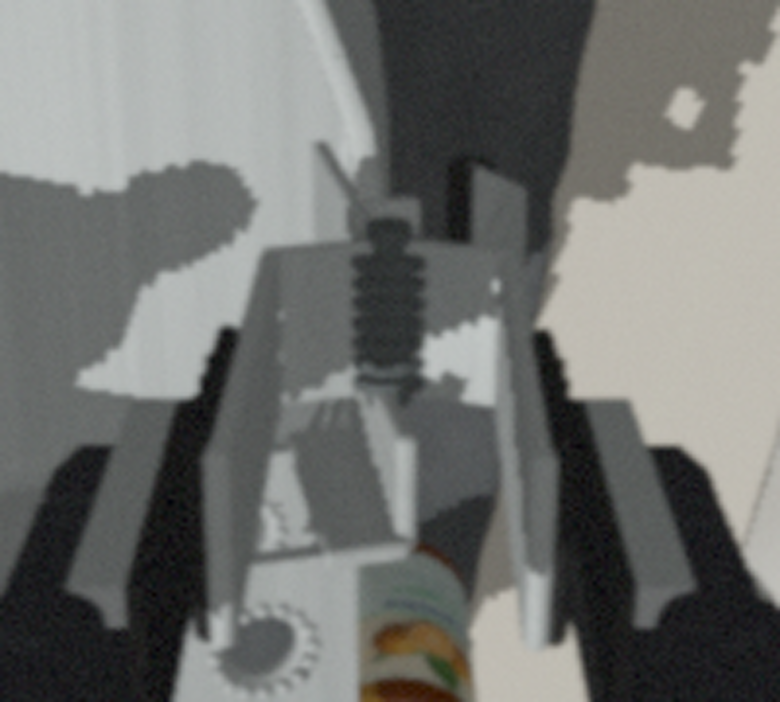

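```bash
python3 -m jog '[[[-0.05,0,0,0.06,0],[-0.05,0,0,0,0]]]'; python3 -m jog '[[[-0.05,0,0,0.06,0],[-0.05,0,0,0,0]]]'
```

```text
time: 8.95
tcp_pos: [0.4532, 0.002, 0.1374]
tool_rot: [-0.0, 0.77, -0.639, 0.0]
contact_force: [-1.5, -0.8, 3.2]
gripper_width: 0.0409
time: 9.15
tcp_pos: [0.4552, 0.0018, 0.1364]
tool_rot: [-0.001, 0.77, -0.639, 0.002]
contact_force: [-2.4, -0.3, 13.2]
gripper_width: 0.0408
```

```bash
python3 -m jog '[[[0.1,0,0,0.03,0],[0.1,0,-0.02,0.02,0]]]'; python3 -m jog '[[[0.25,0,-0.02,0.04,0],[0.25,0,0,0.02,0]]]'
```

```text
time: 9.35
tcp_pos: [0.4565, 0.002, 0.1337]
tool_rot: [-0.002, 0.77, -0.639, 0.003]
contact_force: [-0.6, 0.4, 16.2]
gripper_width: 0.047
time: 9.55
tcp_pos: [0.4581, 0.0023, 0.1304]
tool_rot: [-0.002, 0.77, -0.639, 0.003]
contact_force: [1.0, 1.7, 15.4]
gripper_width: 0.0531
```

```bash
python3 -m jog '[[[0.4,0,-0.02,0.04,0],[0.4,0,0,0,0]]]';  python3 - <<'E'
from h import *
go(0.4533,0.0026,0.137,10.5)
im,D,P=snap("wrist","w9");crop("pics/w9.png","pics/w9c.png",200,180,440,380,3.3)
E
```

```text
time: 9.75
tcp_pos: [0.4583, 0.0025, 0.1275]
tool_rot: [-0.001, 0.77, -0.639, 0.002]
contact_force: [2.6, 0.4, 7.1]
gripper_width: 0.0598
t 9.75 tcp [0.4583 0.0025 0.1275] ytool yaw -169.37 tilt 0.27 w 0.0598 F [2.6 0.4 7.1] j [-0.13  0.19 -0.4   0.98  0.   -1.89]
shift units [-0.019  0.097 -0.191]
turn units (+about tool z, mod 180deg) 0.0014 deg 0.13
```

View pics/w9c.png

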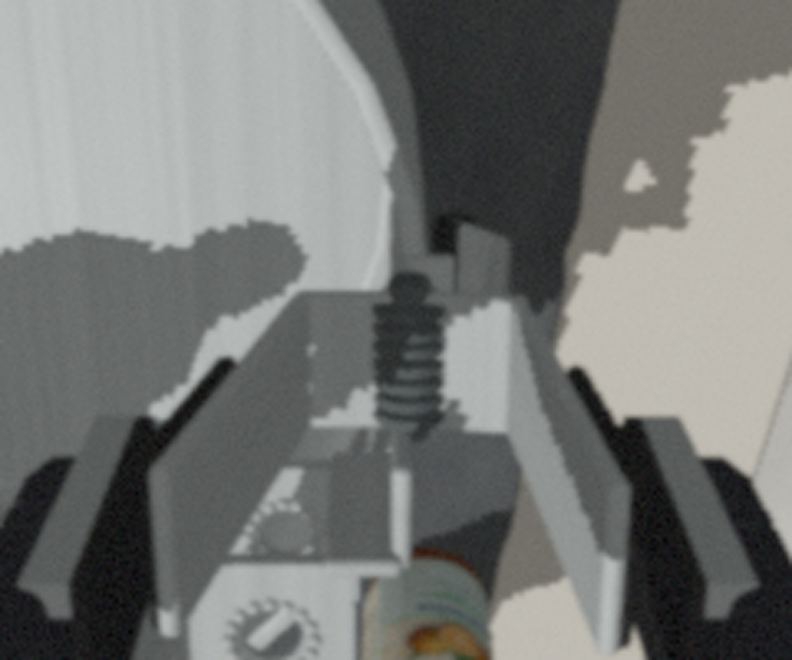

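```bash
python3 -m jog '[[[0.5,0,-0.04,0.04,0],[0.55,0,-0.03,0.03,0],[0.6,0,0,0.02,0]]]';  python3 - <<'E'
from h import *
go(0.4533,0.0026,0.137,10.5)
im,D,P=snap("wrist","w10");crop("pics/w10.png","pics/w10c.png",180,180,460,380,2.8)
E
```

```text
time: 10.1
tcp_pos: [0.4584, 0.0035, 0.1207]
tool_rot: [0.001, 0.77, -0.639, -0.001]
contact_force: [-0.3, -0.4, -0.1]
gripper_width: 0.068
t 10.1 tcp [0.4584 0.0035 0.1207] ytool yaw -169.37 tilt 0.13 w 0.068 F [-0.3 -0.4 -0.1] j [-0.13  0.2  -0.4   0.97 -0.   -1.89]
shift units [-0.001  0.104 -0.326]
turn units (+about tool z, mod 180deg) 0.0014 deg 0.13
```

View pics/w10c.png

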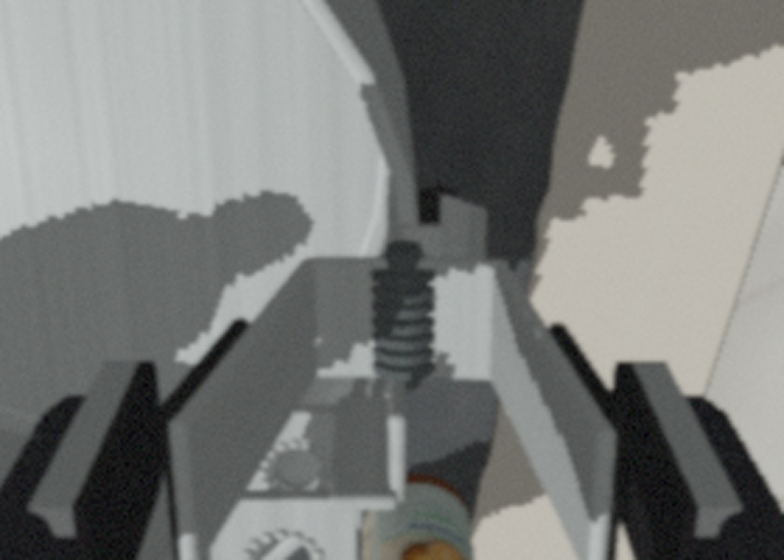

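```bash
python3 -m jog '[[[0.8,0,-0.03,0,0],[1,0,0,0,0],[1,0,0,-0.3,0],[1,0,0,-0.6,0],[1,0,0,-0.6,0],[1,0,0,-0.6,0],[1,0.3,0,-0.6,0],[1,0.6,0,-0.3,0]]]';  python3 - <<'E'
from h import *
go(0.441,-0.20,0.30,10.5)
im,D,P=snap("wrist","w11");crop("pics/w11.png","pics/w11c.png",180,180,460,380,2.8)
np.set_printoptions(suppress=True)
C=cloud("wrist",D,P);c=pan(C)
E
```

```text
time: 10.95
tcp_pos: [0.4699, -0.04, 0.2747]
tool_rot: [-0.001, 0.771, -0.637, 0.002]
contact_force: [0.9, -0.6, 0.3]
gripper_width: 0.0853
t 10.95 tcp [ 0.4699 -0.04    0.2747] ytool yaw -169.19 tilt 0.22 w 0.0853 F [ 0.9 -0.6  0.3] j [-0.22  0.15 -0.05  1.36  0.   -1.98]
shift units [ 3.036  1.167 -0.508]
turn units (+about tool z, mod 180deg) 0.0034 deg 0.31
pan 2516 [0.5431 0.0202] r 0.0922 z [0.0949 0.0983 0.0996] cover [294 289 116 253 147  14 126 243 267 253 244 270]
handle n by 10deg [  0   0   0   0   0   0   0   0 117 150 146 150  23   0   0   0   0   0
   0   0   0   0   0   0   0   5 253 230 226 272  37   0   0   0   0   0]
```

View pics/w11.png

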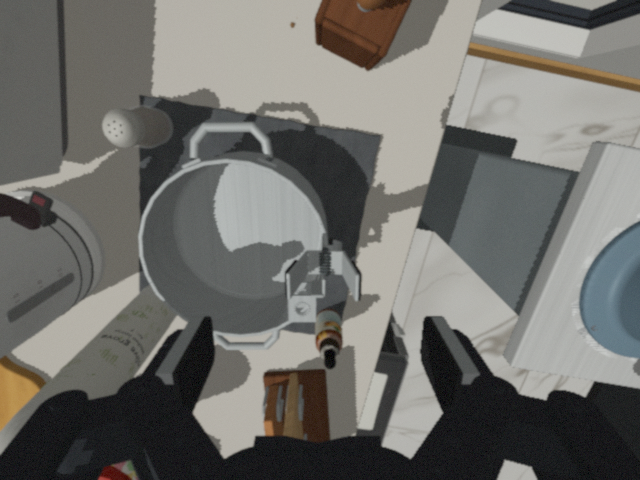

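```bash
cat >> h.py <<'E'
def clipchk(C,c,ur=(255,380),vr=(220,345)):
    """clip in pan-based frame: radial-in (clip x) and tangential"""
    a=np.radians(10.5);ex=np.array([np.cos(a),np.sin(a)]);ey=np.array([-ex[1],ex[0]])
    o=c-0.091*ex
    S=C[vr[0]:vr[1],ur[0]:ur[1]].reshape(-1,3);uv=np.mgrid[vr[0]:vr[1],ur[0]:ur[1]].reshape(2,-1).T
    X=np.c_[(S[:,:2]-o)@ex,(S[:,:2]-o)@ey,S[:,2]]
    m=(X[:,2]>.126)&(X[:,2]<.14)&(X[:,1]>.02)&(X[:,1]<.06)&(X[:,0]>0)&(X[:,0]<.05)
    Q=X[m];print("uppertab n",m.sum(),"x",np.percentile(Q[:,0],[2,98]).round(4),"y",np.percentile(Q[:,1],[2,98]).round(4),"z",np.percentile(Q[:,2],[10,50,90]).round(4))
    A=np.c_[Q[:,0],Q[:,1],np.ones(len(Q))];print("plane slopes x,y",np.linalg.lstsq(A,Q[:,2],rcond=None)[0].round(3))
    m=(X[:,2]>.15)&(X[:,2]<.18);Q=X[m]
    for s in (1,-1):
        q=Q[Q[:,0]*s>0];print("lever",s,"top z",np.percentile(q[:,2],98).round(4),"x",np.percentile(q[:,0],[2,50,98]).round(4),"y",np.percentile(q[:,1],[2,98]).round(4))
    return o,ex,ey
E
python3 - <<'E'
from h import *
crop("pics/w11.png","pics/w11c.png",260,220,380,340,5)
P=(ctrl.camera_params("wrist"),np.load("pics/w11_T.npy"));D=np.load("pics/w11.npy");C=cloud("wrist",D,P)
c=np.array([.5431,.0205]);o,ex,ey=clipchk(C,c)
X=C[309,300:306];print(X.round(4))
E=onz("wrist",302,309,.133,P);print("eye",E,(E[:2]-o)@ex,(E[:2]-o)@ey)
E
```

```text
uppertab n 754 x [0.0028 0.0347] y [0.0245 0.0532] z [0.1325 0.1342 0.1351]
plane slopes x,y [0.023 0.034 0.132]
lever 1 top z 0.1702 x [0.0256 0.0298 0.0347] y [-0.0126  0.0111]
lever -1 top z 0.173 x [-0.0278 -0.0228 -0.0196] y [-0.0134  0.01  ]
[[0.4682 0.0711 0.0931]
 [0.4672 0.0697 0.0954]
 [0.4663 0.0686 0.0969]
 [0.4654 0.0669 0.0995]
 [0.4643 0.0676 0.098 ]
 [0.4633 0.0666 0.0995]]
eye [0.46830671 0.04838438 0.133     ] 0.02254065414284093 0.04104744524633672
```

View pics/w11c.png

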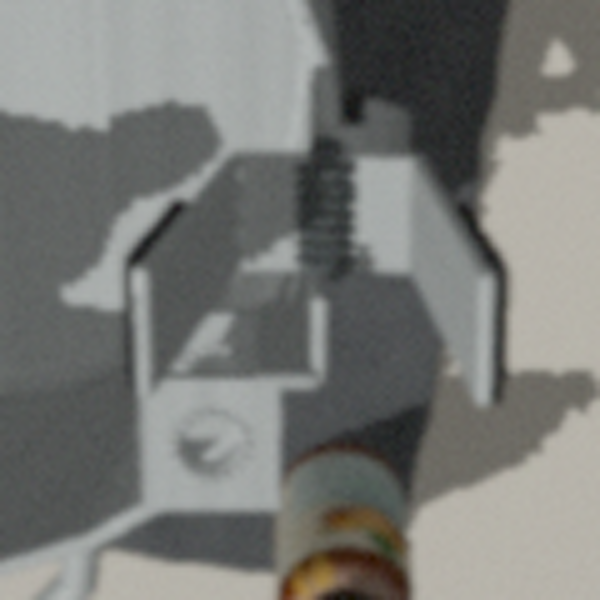

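```bash
python3 -m jog '[[[1,0.6,0.2,-0.1,0],[1,0.7,0.22,0,0],[1,0.7,0.22,0,0],[1,0.7,0.22,0,0],[1,0.7,0.22,0,0],[1,0.7,0.22,0,0],[1,0.5,0.19,0,0],[1,0,0,0,0.09]]]'; python3 -m jog '[[[1,0,0,0,0.09],[1,0,0,0,0.074],[1,0,0,0,0]]]';  python3 - <<'E'
from h import *
go(0.44,-0.28,0.28,-12)
im,D,P=snap("wrist","w12")
E
```

```text
time: 11.8
tcp_pos: [0.4375, -0.2835, 0.2759]
tool_rot: [0.0, 0.72, -0.694, -0.0]
contact_force: [0.1, 0.1, 0.0]
gripper_width: 0.0853
time: 12.1
tcp_pos: [0.4381, -0.2804, 0.2764]
tool_rot: [-0.0, -0.628, 0.778, 0.0]
contact_force: [-0.9, -0.4, -0.5]
gripper_width: 0.0851
t 12.1 tcp [ 0.4381 -0.2804  0.2764] ytool yaw 167.76 tilt 0.03 w 0.0851 F [-0.9 -0.4 -0.5] j [-0.69  0.26  0.08  1.4   0.   -2.05]
shift units [-0.015 -0.035 -0.073]
turn units (+about tool z, mod 180deg) -0.0027 deg -0.24
```

View pics/w12.png

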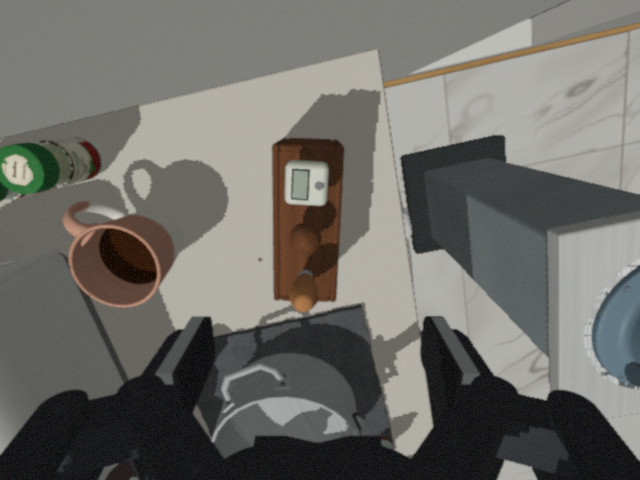

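```bash
cat >> h.py <<'E'
def head(D,P,u0,u1,v0,v1,zr=(.12,.16)):
    C=cloud("wrist",D,P);m=np.zeros((480,640),bool);m[v0:v1,u0:u1]=True
    m&=(C[...,2]>zr[0])&(C[...,2]<zr[1])
    z=np.percentile(C[m][:,2],80);m&=abs(C[...,2]-z)<.004
    Q=C[m];r=cv2.minAreaRect((Q[:,:2]*1000).astype(np.float32));print("head n",len(Q),"z",z.round(4),"centre mm",np.round(r[0],1),"size",np.round(r[1],1),"ang",round(r[2],1));return r,z
E
python3 - <<'E'
from h import *
crop("pics/w12.png","pics/w12c.png",250,120,370,320,3)
P=(ctrl.camera_params("wrist"),np.load("pics/w12_T.npy"));D=np.load("pics/w12.npy")
r,z=head(D,P,275,340,150,215)
C=cloud("wrist",D,P)
m=(C[...,2]>.096)&(C[...,2]<.104)&(C[...,1]<-.15)&(C[...,0]<.55);m[:, :260]=False;m[320:]=False
B=C[m][:,:2]*1000;r2=cv2.minAreaRect(B.astype(np.float32));print("block",r2,np.median(C[m][:,2]))
E
```

```text
head n 1640 z 0.1393 centre mm [ 440.2 -313.1] size [34.4 34.3] ang 76.2
block ((421.3379211425781, -337.3073425292969), (322.1302490234375, 156.27886962890625), 53.35691452026367) 0.10018084699188884
```

View pics/w12c.png

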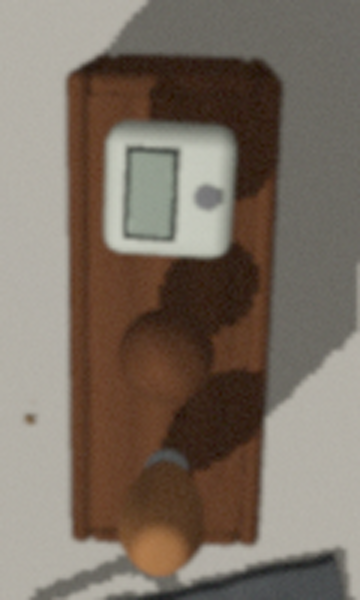

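```bash
python3 - <<'E'
from h import *
go(0.4402,-0.3131,0.108,-13.8)
E
python3 -m jog '[[[1,0.4,0.07,0.3,0.02],[1,0.26,0.06,0.4,0],[1,0,0,0.5,0],[1,0,0,0.5,0],[1,0,0,0.5,0],[1,0,0,0.5,0],[1,0,0,0.2,0],[1,0,0,0,0]]]'
python3 - <<'E'
from h import *
go(0.4402,-0.3131,0.108,-13.8)
E
```

```text
t 12.15 tcp [ 0.4382 -0.2803  0.2764] ytool yaw 167.89 tilt 0.03 w 0.0853 F [-1.1 -0.2  0.1] j [-0.69  0.26  0.08  1.4   0.   -2.05]
shift units [ 0.634 -0.179  3.368]
turn units (+about tool z, mod 180deg) 0.0188 deg 1.69
time: 12.95
tcp_pos: [0.4235, -0.31, 0.1303]
tool_rot: [-0.0, -0.616, 0.788, 0.002]
contact_force: [-0.2, 0.8, -1.0]
gripper_width: 0.0857
t 12.95 tcp [ 0.4235 -0.31    0.1303] ytool yaw 166.04 tilt 0.2 w 0.0857 F [-0.2  0.8 -1. ] j [-0.75  0.32 -0.22  1.04  0.   -2.08]
shift units [-0.019 -0.34   0.445]
turn units (+about tool z, mod 180deg) -0.0017 deg -0.16
```

```bash
python3 -m jog '[[[1,0,-0.17,0,0],[1,-0.02,-0.17,0,0],[1,0,0,0.1,0],[1,0,0,0,0]]]'
python3 - <<'E'
from h import *
go(0.4402,-0.3131,0.108,-13.8)
im,D,P=snap("wrist","w13");head(D,P,250,400,200,420)
E
```

```text
time: 13.35
tcp_pos: [0.4418, -0.3143, 0.1266]
tool_rot: [0.0, -0.616, 0.788, -0.0]
contact_force: [-0.0, -0.7, -0.0]
gripper_width: 0.0852
t 13.35 tcp [ 0.4418 -0.3143  0.1266] ytool yaw 166.0 tilt 0.02 w 0.0852 F [-0.  -0.7 -0. ] j [-0.74  0.35 -0.18  1.04  0.   -2.06]
shift units [-0.016  0.038  0.373]
turn units (+about tool z, mod 180deg) -0.0022 deg -0.2
head n 5977 z 0.1394 centre mm [ 446.2 -292.8] size [77.9 34.5] ang 74.3
```

View pics/w13.png

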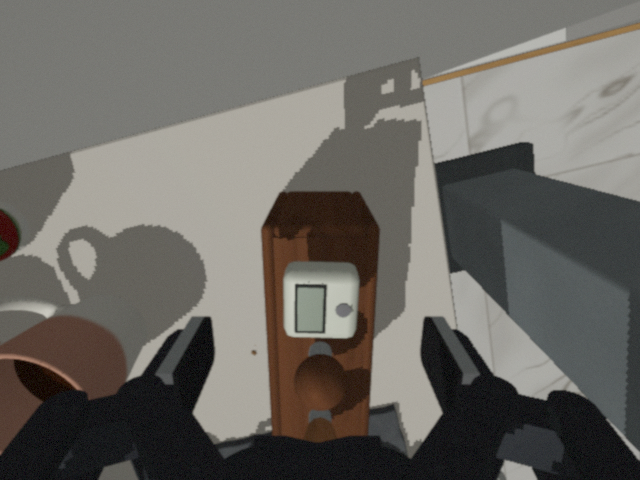

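Run:
```python
from h import *
P=(ctrl.camera_params("wrist"),np.load("pics/w13_T.npy"));D=np.load("pics/w13.npy")
r,z=head(D,P,275,365,255,338)
go(r[0][0]/1000,r[0][1]/1000,.108,r[2])
```

```text
head n 4533 z 0.1391 centre mm [ 440.4 -313.4] size [35.  34.6] ang 74.9
t 13.4 tcp [ 0.4415 -0.3141  0.1267] ytool yaw 165.99 tilt 0.01 w 0.0852 F [ 0.8  0.2 -0.4] j [-0.74  0.35 -0.18  1.04  0.   -2.06]
shift units [-0.009  0.023  0.373]
turn units (+about tool z, mod 180deg) -0.9879 deg -88.91
```

```bash
python3 -m jog '[[[1,0,0.02,0.2,0.008],[1,0,0,0.17,0],[1,0,0,0,0],[0.2,0,0,0,0],[-0.1,0,0,0,0],[-0.4,0,0,0,0],[-0.4,0,0,0,0],[-0.4,0,0,0,0]]]'
python3 - <<'E'
from h import *
go(0.4402,-0.3131,0.108,-13.8)
E
```

```text
time: 14.2
tcp_pos: [0.4408, -0.3144, 0.1089]
tool_rot: [0.0, -0.61, 0.792, -0.001]
contact_force: [-1.1, 0.7, 3.0]
gripper_width: 0.0337
t 14.2 tcp [ 0.4408 -0.3144  0.1089] ytool yaw 165.24 tilt 0.09 w 0.0337 F [-1.1  0.7  3. ] j [-0.74  0.36 -0.21  1.    0.   -2.05]
shift units [-0.023  0.019  0.017]
turn units (+about tool z, mod 180deg) -0.0106 deg -0.96
```

```bash
python3 -m jog '[[[-0.6,0,0,0,0],[-0.6,0,0,-0.1,0],[-0.6,0,0,-0.3,0],[-0.6,0,0,-0.5,0],[-0.6,0,0,-0.6,0],[-0.6,0,0,-0.6,0],[-0.6,0,0,-0.6,0],[-0.6,0,0,0,0]]]'
python3 - <<'E'
from h import *
go(0.4402,-0.3131,0.108,-13.8)
snap("wrist","w14");snap("scene","s14");crop("pics/s14.png","pics/s14c.png",330,90,470,240,4)
E
```

```text
time: 15.0
tcp_pos: [0.442, -0.3154, 0.2474]
tool_rot: [0.001, -0.61, 0.792, -0.003]
contact_force: [0.8, -0.5, -0.3]
gripper_width: 0.0337
t 15.0 tcp [ 0.442  -0.3154  0.2474] ytool yaw 165.25 tilt 0.4 w 0.0337 F [ 0.8 -0.5 -0.3] j [-0.74  0.3   0.06  1.33  0.   -2.05]
shift units [-0.044  0.064  2.788]
turn units (+about tool z, mod 180deg) -0.0106 deg -0.95
```

View pics/w14.png

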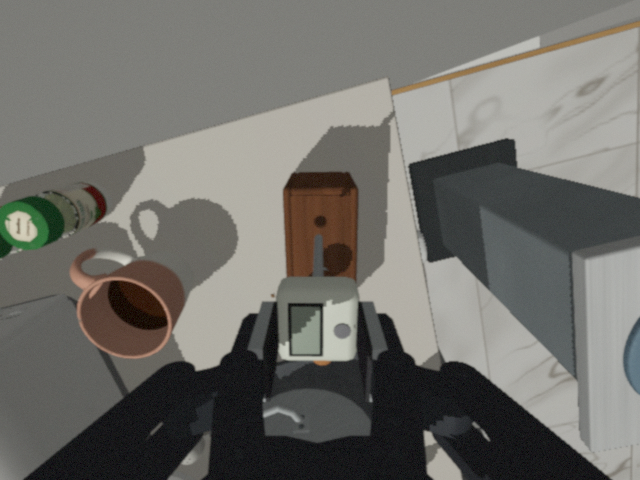

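View pics/s14c.png

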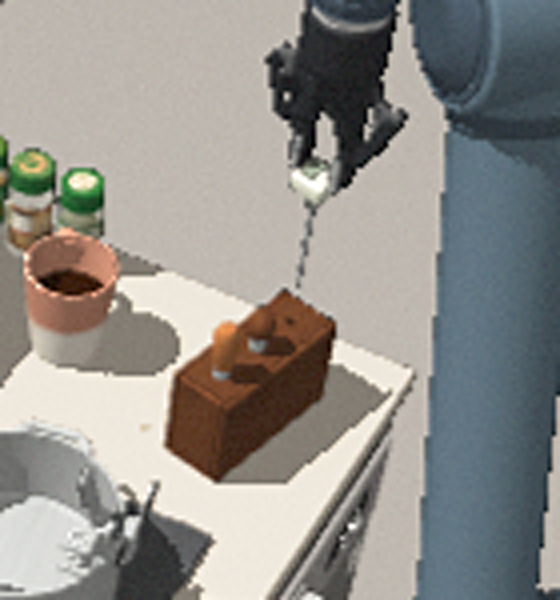

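Run:
```python
from h import *
p=ctrl.camera_params("wrist");D=np.load("pics/w14.npy");C=cloud("wrist",D,(p,p["T_tool_cam"]))*1000
for v in range(230,282,4):
    print(v,[(u,*C[v,u].round(1).tolist()) for u in range(311,327,2) if C[v,u,2]<112])
m=(C[...,2]<-15)&(C[...,2]>-45);m[:283]=False;m[360:]=False;m[:,:279]=False;m[:,357:]=False
Q=C[m];r=cv2.minAreaRect(Q[:,:2].astype(np.float32));print("head tool",r,np.median(Q[:,2]))
A=np.c_[Q[:,:2],np.ones(len(Q))];k=np.median(Q[:,2]);s=abs(Q[:,2]-k)<4;print("slope",np.linalg.lstsq(A[s],Q[s,2],rcond=None)[0])
```

```text
230 []
234 [(319, 0.0, 1.3, 101.4)]
238 [(315, 0.6, -1.7, 90.0), (317, 1.8, -0.3, 86.5), (319, 1.4, 1.2, 87.5), (321, 1.1, 2.6, 88.3)]
242 [(315, 0.6, -1.7, 81.0), (317, 1.1, -0.3, 79.5), (319, 1.7, 1.1, 77.6), (321, 1.1, 2.6, 79.4)]
246 [(315, 0.7, -1.7, 72.2), (317, 1.2, -0.3, 70.6), (319, 2.2, 1.1, 67.9), (321, 0.7, 2.5, 72.3)]
250 [(315, 0.8, -1.6, 64.0), (317, 1.4, -0.3, 62.2), (319, 1.5, 1.0, 61.9), (321, 0.7, 2.4, 64.2)]
254 [(315, 1.3, -1.6, 55.1), (317, 1.7, -0.3, 54.1), (319, 1.9, 1.0, 53.6), (321, 0.8, 2.3, 56.3)]
258 [(315, 0.9, -1.5, 49.1), (317, 1.8, -0.3, 46.8), (319, 1.7, 1.0, 47.0), (321, 1.3, 2.2, 48.0)]
262 [(315, 1.3, -1.5, 41.4), (317, 1.7, -0.3, 40.4), (319, 1.8, 0.9, 40.3), (321, 1.5, 2.1, 40.9)]
266 [(315, 1.6, -1.5, 34.4), (317, 2.5, -0.3, 32.3), (319, 2.2, 0.9, 32.9), (321, 1.4, 2.1, 34.9), (323, -0.9, 3.4, 40.4)]
270 [(315, 0.9, -1.4, 30.0), (317, 2.0, -0.3, 27.6), (319, 1.7, 0.9, 28.2), (321, 1.2, 2.0, 29.3), (323, -0.8, 3.3, 34.1)]
274 [(313, -0.3, -2.6, 27.2), (315, 1.2, -1.4, 23.7), (317, 1.1, -0.3, 23.9), (319, 1.6, 0.8, 22.9), (321, 1.2, 2.0, 23.7), (323, -0.6, 3.2, 27.9)]
278 [(311, 16.6, -3.0, -15.2), (313, 17.1, -2.1, -16.3), (315, 84.8, -0.3, -164.5), (317, 17.1, -0.3, -16.4), (319, 16.5, 0.6, -15.0), (321, 16.5, 1.5, -15.2), (323, 16.6, 2.4, -15.3), (325, 16.8, 3.3, -15.8)]
head tool ((0.03168678283691406, -0.03801727294921875), (34.653011322021484, 35.18711471557617), 89.81163024902344) -29.320958280190077
slope [ 3.63728018e-02  8.15416103e-03 -2.93545748e+01]
```

```bash
python3 -m jog '[[[-0.6,0,0,-0.5,0],[-0.6,-0.2,0,-0.6,0],[-0.6,-0.6,0.1,-0.2,0],[-0.6,-0.8,0.15,0,0],[-0.6,-0.8,0.15,0,0],[-0.6,-0.8,0.15,0,0],[-0.6,-0.8,0.15,0,0],[-0.6,-0.8,0.15,0,0]]]'
python3 - <<'E'
from h import *
go(0.469,0.0478,0.30,10.5)
E
```

```text
time: 15.9
tcp_pos: [0.4591, -0.0692, 0.3062]
tool_rot: [-0.001, -0.61, 0.792, 0.002]
contact_force: [0.6, -0.9, -0.5]
gripper_width: 0.0341
t 15.9 tcp [ 0.4591 -0.0692  0.3062] ytool yaw 165.22 tilt 0.22 w 0.0341 F [ 0.6 -0.9 -0.5] j [-0.29  0.15  0.02  1.45  0.   -1.6 ]
shift units [-2.313  0.405  0.125]
turn units (+about tool z, mod 180deg) -0.2808 deg -25.28
```

```bash
python3 -m jog '[[[-0.6,-0.7,0.13,0,0],[-0.6,-0.7,0.13,0,0],[-0.6,-0.6,0.1,0,0],[-0.6,-0.2,0,0,0],[-0.6,0,0,0,-0.09],[-0.6,0,0,0,-0.09],[-0.6,0,0,0,-0.09],[-0.6,0,0,0,-0.01]]]'
python3 - <<'E'
from h import *
go(0.469,0.0478,0.26,10.5)
snap("wrist","w15")
E
```

```text
time: 16.7
tcp_pos: [0.4703, 0.0393, 0.3068]
tool_rot: [0.001, 0.769, -0.64, -0.001]
contact_force: [-0.5, -0.4, -0.7]
gripper_width: 0.034
t 16.7 tcp [0.4703 0.0393 0.3068] ytool yaw -169.56 tilt 0.16 w 0.034 F [-0.5 -0.4 -0.7] j [-0.05  0.16  0.04  1.45 -0.   -1.8 ]
shift units [-0.171 -0.007  0.936]
turn units (+about tool z, mod 180deg) -0.0007 deg -0.06
```

View pics/w15.png

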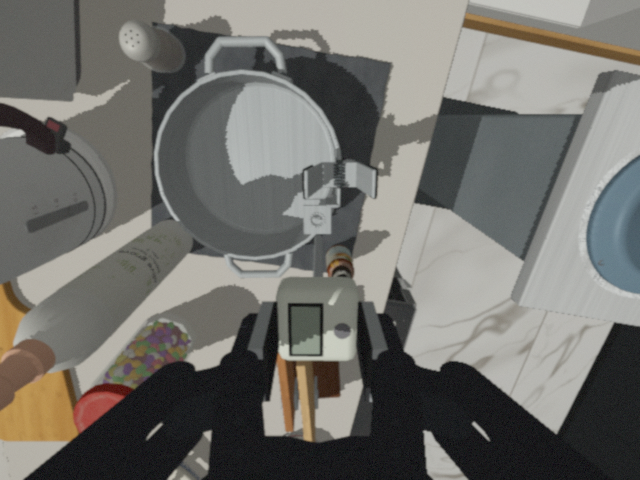

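```bash
python3 -m jog '[[[-0.6,-0.17,0,0.2,0],[-0.6,0,0,0.4,0],[-0.6,0,0,0.4,0],[-0.6,0,0,0.1,0],[-0.6,0,0,0,0]]]'
python3 - <<'E'
from h import *
go(0.469,0.0478,0.245,10.5)
im,D,P=snap("wrist","w16")
crop("pics/w16.png","pics/w16c.png",270,170,370,290,6)
C=cloud("wrist",D,P);c=pan(C);o,ex,ey=clipchk(C,c,(265,390),(140,270))
p=P[0];Ct=cloud("wrist",D,(p,p["T_tool_cam"]))*1000
for v in range(212,262,4): print(v,[(u,*Ct[v,u].round(1).tolist()) for u in range(303,331,3) if Ct[v,u,2]<135])
E
```

```text
time: 17.25
tcp_pos: [0.4683, 0.0485, 0.2519]
tool_rot: [0.001, 0.768, -0.64, -0.001]
contact_force: [1.0, -0.2, -0.2]
gripper_width: 0.0341
t 17.25 tcp [0.4683 0.0485 0.2519] ytool yaw -169.61 tilt 0.16 w 0.0341 F [ 1.  -0.2 -0.2] j [-0.03  0.16 -0.1   1.31  0.   -1.78]
shift units [ 0.017 -0.012  0.139]
turn units (+about tool z, mod 180deg) -0.0012 deg -0.11
pan 3746 [0.5432 0.0207] r 0.092 z [0.095  0.0983 0.0995] cover [405 371 327 296 212  30 118 315 366 422 445 439]
handle n by 10deg [  0   0   0   0   0   0   0   3 203 191 184 176  37   0   0   0   0   0
   0   0   0   0   0   0   0   8 365 354 342 417  58   0   0   0   0   0]
uppertab n 1032 x [0.0024 0.035 ] y [0.0232 0.0532] z [0.1329 0.1341 0.1352]
plane slopes x,y [0.017 0.03  0.133]
lever 1 top z 0.1774 x [0.0194 0.0292 0.0347] y [-0.0124  0.0406]
lever -1 top z 0.173 x [-0.0268 -0.0223 -0.0195] y [-0.0131  0.0105]
212 [(303, 13.2, -11.3, 117.7), (306, 13.2, -8.9, 117.8), (309, 13.2, -6.6, 117.9), (312, 13.3, -4.2, 117.4), (315, 13.0, -1.8, 118.6), (318, 13.6, 0.6, 116.1), (321, 13.2, 3.0, 117.9), (324, 13.3, 5.4, 117.5
[... 1384 characters left out ...]
 117.4)]
240 [(303, -10.3, -11.6, 117.9), (306, -10.3, -9.2, 118.0), (309, -10.1, -6.7, 117.4), (312, -10.2, -4.3, 117.6), (315, 0.6, -1.7, 85.5), (318, 2.0, 0.5, 81.3), (321, 1.0, 2.7, 84.3), (324, -10.3, 5.5, 117.9), (327, -10.6, 8.0, 118.9), (330, -10.3, 10.4, 117.9)]
244 [(315, 0.7, -1.6, 76.3), (318, 1.5, 0.5, 74.3), (321, 1.2, 2.6, 74.9)]
248 [(315, 0.9, -1.6, 67.6), (318, 1.6, 0.5, 65.8), (321, 1.3, 2.5, 66.7), (327, 84.9, -0.2, -164.5)]
252 [(306, 84.9, -0.2, -164.5), (315, 1.0, -1.5, 59.7), (318, 1.6, 0.4, 58.0), (321, 0.9, 2.4, 59.9)]
256 [(315, 1.0, -1.5, 52.5), (318, 2.2, 0.4, 49.4), (321, 0.6, 2.3, 53.4)]
260 [(315, 0.8, -1.5, 46.1), (318, 1.8, 0.4, 43.7), (321, 0.9, 2.3, 45.9)]
```

View pics/w16c.png

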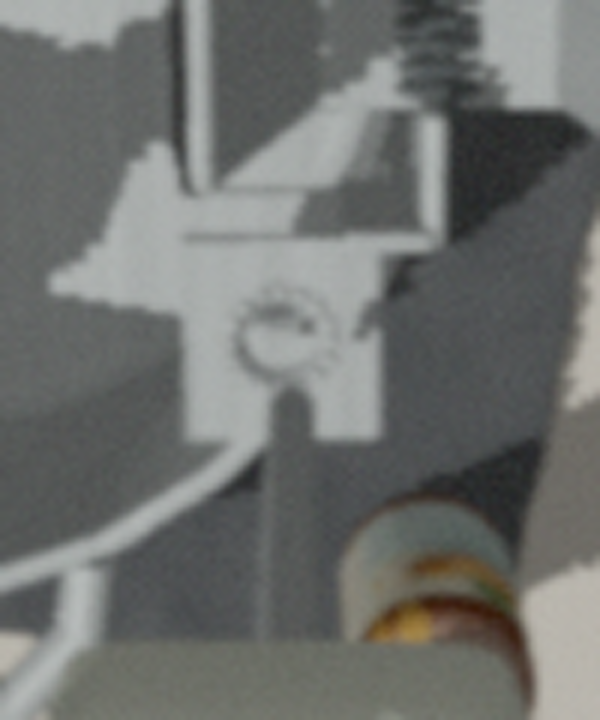

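```bash
python3 -m jog '[[[-0.6,0.05,-0.01,0.1,0],[-0.6,0,0,0.1,0],[-0.6,0,0,0,0],[-0.6,0,0,0,0]]]'
python3 - <<'E'
from h import *
go(0.469,0.0478,0.245,10.5)
im,D,P=snap("wrist","w17")
crop("pics/w17.png","pics/w17c.png",280,190,360,280,7)
p=P[0];Ct=cloud("wrist",D,(p,p["T_tool_cam"]))*1000
for v in range(208,262,4): print(v,[(u,*Ct[v,u].round(1).tolist()) for u in range(306,331,3) if Ct[v,u,2]<135])
E
```

```text
time: 17.7
tcp_pos: [0.4704, 0.0459, 0.2433]
tool_rot: [-0.0, 0.768, -0.64, -0.0]
contact_force: [-0.2, 0.0, -0.2]
gripper_width: 0.0337
t 17.7 tcp [0.4704 0.0459 0.2433] ytool yaw -169.57 tilt 0.01 w 0.0337 F [-0.2  0.  -0.2] j [-0.04  0.16 -0.12  1.29  0.   -1.79]
shift units [-0.043  0.02  -0.035]
turn units (+about tool z, mod 180deg) -0.0008 deg -0.07
208 [(306, 27.0, -7.6, 74.3), (330, 12.9, 10.6, 132.4)]
212 [(330, 12.8, 10.2, 119.2)]
216 [(306, 11.8, -8.8, 110.8), (309, 11.9, -6.4, 110.3), (312, 12.1, -4.1, 109.6), (315, 12.2, -1.8, 109.2), (318, 12.0, 0.6, 110.1), (321, 12.0, 2.9, 109.8), (324, 12.7, 5.2, 107.5), (327, 12.5, 7.5, 108.0), (330, 12.0, 9.9, 110.1)]
220 [(306, 9.2, -8.7, 108.5), (309, 9.0, -6.4, 109.3), (312, 9.1, -4.1, 108.9), (315, 9.1, -1.8, 108.9), (318, 9.0, 0.6, 109.3), (321, 9.5, 2.9, 107.3), (324, 8.9, 5.2, 109.7), (327, 8.8, 7.6, 109.8), (330, 9.3, 9.8, 108.2)]
224 [(306, 5.9, -8.8, 108.9), (309, 6.0, -6.4, 108.3), (312, 5.7, -4.1, 109.3), (315, 6.3, -1.8, 107.5), (318, 5.8, 0.6, 109.1), (321, 5.6, 2.9, 109.9), (324, 5.6, 5.3, 109.8), (327, 5.5, 7.6, 11
[... 770 characters left out ...]
8.4)]
244 [(306, -10.6, -8.9, 108.8), (309, -10.9, -6.6, 109.6), (312, -10.6, -4.2, 108.8), (315, 0.7, -1.6, 76.5), (318, 2.0, 0.5, 72.6), (321, 1.2, 2.6, 75.1), (324, -10.6, 5.3, 108.9), (327, -10.8, 7.7, 109.3), (330, -10.5, 10.1, 108.6)]
248 [(306, -13.7, -8.9, 108.2), (309, -13.7, -6.6, 108.2), (312, -14.0, -4.2, 109.0), (315, 0.9, -1.6, 67.7), (318, 2.0, 0.5, 64.7), (321, 1.2, 2.5, 66.8), (324, -13.7, 5.3, 108.2), (327, -14.6, 7.8, 110.4), (330, -14.3, 10.2, 109.6)]
252 [(315, 1.3, -1.5, 58.9), (318, 1.9, 0.4, 57.2), (321, 1.1, 2.4, 59.3)]
256 [(315, 1.2, -1.5, 52.1), (318, 1.8, 0.4, 50.5), (321, 1.2, 2.3, 52.0)]
260 [(315, 1.1, -1.5, 45.3), (318, 2.1, 0.4, 42.8), (321, 1.4, 2.2, 44.6)]
```

View pics/w17c.png

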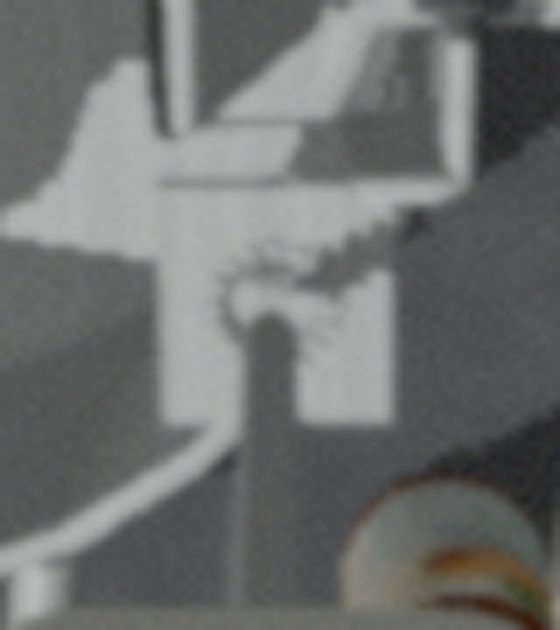

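```bash
python3 -m jog '[[[-0.6,-0.006,0.024,0.04,0],[-0.6,0,0,0.06,0],[-0.6,0,0,0.08,0],[-0.6,0,0,0,0]]]'
python3 - <<'E'
from h import *
go(0.469,0.0478,0.245,10.5)
im,D,P=snap("wrist","w18")
crop("pics/w18.png","pics/w18c.png",280,190,360,280,7)
p=P[0];Ct=cloud("wrist",D,(p,p["T_tool_cam"]))*1000
for v in range(216,262,4): print(v,[(u,*Ct[v,u].round(1).tolist()) for u in range(306,331,3) if Ct[v,u,2]<135])
E
```

```text
time: 18.15
tcp_pos: [0.4687, 0.046, 0.2335]
tool_rot: [0.0, 0.769, -0.64, -0.0]
contact_force: [0.1, -0.2, -0.8]
gripper_width: 0.0338
t 18.15 tcp [0.4687 0.046  0.2335] ytool yaw -169.55 tilt 0.07 w 0.0338 F [ 0.1 -0.2 -0.8] j [-0.04  0.16 -0.15  1.26  0.   -1.79]
shift units [-0.034 -0.013 -0.231]
turn units (+about tool z, mod 180deg) -0.0006 deg -0.05
216 [(306, 7.5, -9.3, 126.9), (309, 7.4, -6.8, 127.3), (312, 7.3, -4.3, 127.7), (315, 7.4, -1.9, 127.2), (318, 7.5, 0.6, 126.7), (321, 7.7, 3.1, 126.0), (324, 7.5, 5.6, 126.8), (327, 7.4, 8.0, 127.4), (330, 13.6, 9.7, 104.0)]
220 [(306, 11.7, -8.4, 99.6), (309, 11.4, -6.2, 100.7), (312, 11.5, -4.0, 100.1), (315, 11.8, -1.7, 99.0), (318, 11.9, 0.5, 98.8), (321, 11.9, 2.8, 98.7), (324, 12.0, 5.0, 98.5), (327, 12.0, 7.2, 98.3), (330, 11.7, 9.5, 99.3)]
224 [(306, 8.5, -8.5, 99.6), (309, 8.6, -6.2, 99.4), (312, 8.6, -4.0, 99.4), (315, 8.7, -1.7, 99.1), (318, 8.9, 0.5, 98.5), (321, 8.8, 2.8, 98.7), (324, 8.6, 5.0, 99.4), (327, 8.7, 7.3, 99.2), (330, 8.6, 9.5, 99.2)]
228 [(306, 5.1, -8.5, 100.8), (309, 5.6, -6.2, 99.0), (312, 5.3, -4.0, 9
[... 1004 characters left out ...]
, 7.4, 99.3), (330, -7.2, 9.7, 99.1)]
248 [(306, -10.5, -8.7, 99.2), (309, -10.5, -6.4, 99.2), (312, -10.1, -4.0, 98.1), (315, 1.4, -1.6, 66.4), (318, 1.8, 0.5, 65.2), (321, 1.3, 2.5, 66.6), (324, -10.7, 5.2, 99.8), (327, -10.1, 7.4, 98.1), (330, -10.2, 9.7, 98.5)]
252 [(306, -14.3, -8.7, 100.6), (309, -13.7, -6.4, 99.1), (312, -14.1, -4.1, 100.0), (315, 1.0, -1.5, 59.7), (318, 1.5, 0.4, 58.3), (321, 1.5, 2.4, 58.3), (324, -14.1, 5.2, 100.0), (327, -13.4, 7.5, 98.3), (330, -13.8, 9.8, 99.2)]
256 [(306, -30.6, -9.8, 134.2), (309, -30.5, -7.2, 134.0), (315, 1.3, -1.5, 51.7), (318, 2.3, 0.4, 49.0), (321, 1.5, 2.3, 51.2)]
260 [(315, 0.8, -1.5, 46.2), (318, 1.7, 0.4, 43.8), (321, 1.1, 2.3, 45.3)]
```

View pics/w18c.png

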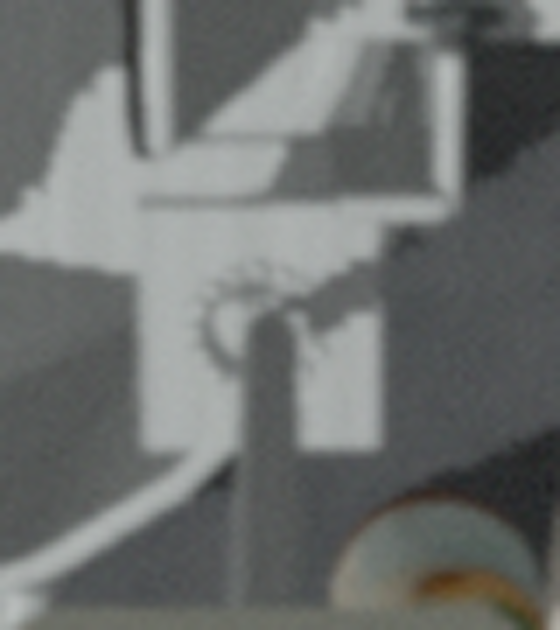

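```bash
python3 -m jog '[[[-0.6,0,-0.01,0.06,0],[-0.6,0,0,0.12,0],[-0.6,0,0,0.12,0],[-0.6,0,0,0,0]]]'
python3 - <<'E'
from h import *
go(0.469,0.0478,0.143,10.5)
im,D,P=snap("wrist","w19")
crop("pics/w19.png","pics/w19c.png",270,180,370,300,6)
E
```

```text
time: 18.6
tcp_pos: [0.4688, 0.0461, 0.218]
tool_rot: [0.001, 0.769, -0.64, -0.001]
contact_force: [0.1, -0.4, -1.2]
gripper_width: 0.0341
t 18.6 tcp [0.4688 0.0461 0.218 ] ytool yaw -169.56 tilt 0.12 w 0.0341 F [ 0.1 -0.4 -1.2] j [-0.04  0.17 -0.18  1.23  0.   -1.79]
shift units [-0.032 -0.013  1.499]
turn units (+about tool z, mod 180deg) -0.0006 deg -0.06
```

View pics/w19c.png

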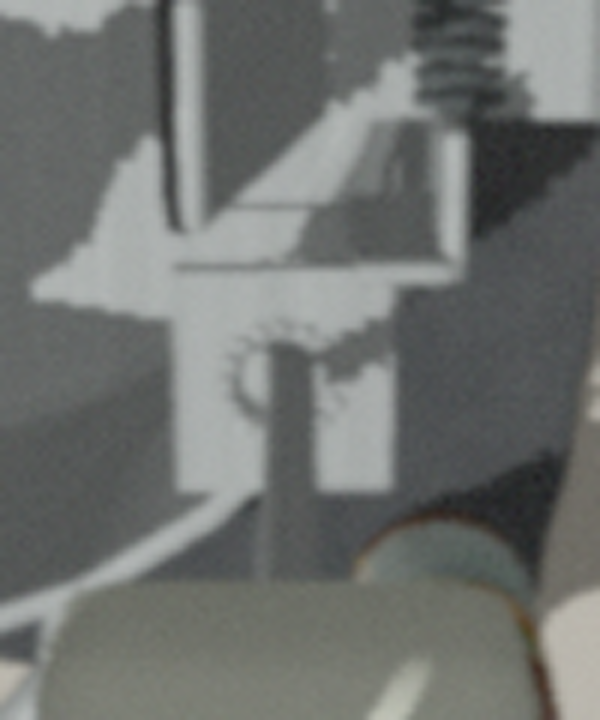

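```bash
python3 -m jog '[[[-0.6,0,-0.012,0.06,0],[-0.6,0,0,0.1,0],[-0.6,0,0,0.1,0],[-0.6,0,0,0.1,0],[-0.6,0,0,0,0]]]'
python3 - <<'E'
from h import *
go(0.469,0.0478,0.143,10.5)
im,D,P=snap("wrist","w20")
crop("pics/w20.png","pics/w20c.png",270,180,370,300,6)
snap("scene","s20");crop("pics/s20.png","pics/s20c.png",290,160,400,260,6)
E
```

```text
time: 19.15
tcp_pos: [0.4696, 0.0462, 0.2003]
tool_rot: [0.0, 0.769, -0.64, -0.001]
contact_force: [0.3, -0.4, -1.4]
gripper_width: 0.0339
t 19.15 tcp [0.4696 0.0462 0.2003] ytool yaw -169.56 tilt 0.09 w 0.0339 F [ 0.3 -0.4 -1.4] j [-0.04  0.17 -0.22  1.18  0.   -1.79]
shift units [-0.033  0.003  1.145]
turn units (+about tool z, mod 180deg) -0.0006 deg -0.06
```

View pics/w20c.png

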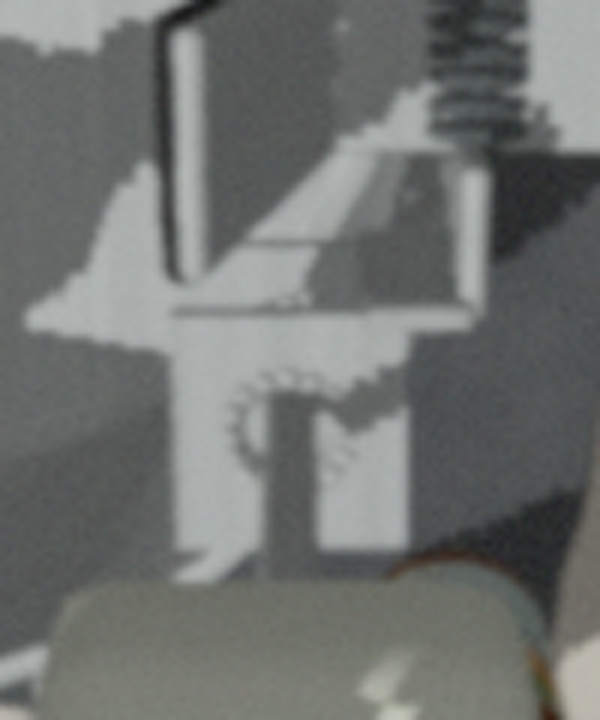

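View pics/s20c.png

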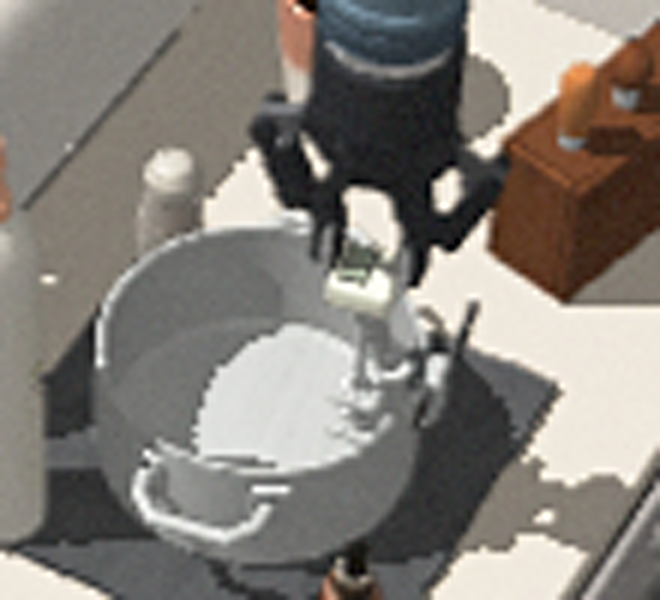

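```bash
python3 -m jog '[[[-0.6,0,0,0.1,0],[-0.6,0,0,0.2,0],[-0.6,0,0,0.2,0],[-0.6,0,0,0.2,0],[-0.6,0,0,0.2,0],[-0.6,0,0,0.1,0],[-0.6,0,0,0,0]]]'
python3 - <<'E'
from h import *
go(0.469,0.0478,0.143,10.5)
im,D,P=snap("wrist","w21")
snap("scene","s21");crop("pics/s21.png","pics/s21c.png",290,160,400,260,6)
E
```

```text
time: 19.95
tcp_pos: [0.4693, 0.0462, 0.1501]
tool_rot: [0.001, 0.769, -0.64, -0.001]
contact_force: [-0.1, 0.2, -1.3]
gripper_width: 0.0338
t 19.95 tcp [0.4693 0.0462 0.1501] ytool yaw -169.56 tilt 0.12 w 0.0338 F [-0.1  0.2 -1.3] j [-0.04  0.2  -0.32  1.05  0.   -1.79]
shift units [-0.032  0.001  0.142]
turn units (+about tool z, mod 180deg) -0.0006 deg -0.06
```

View pics/w21.png

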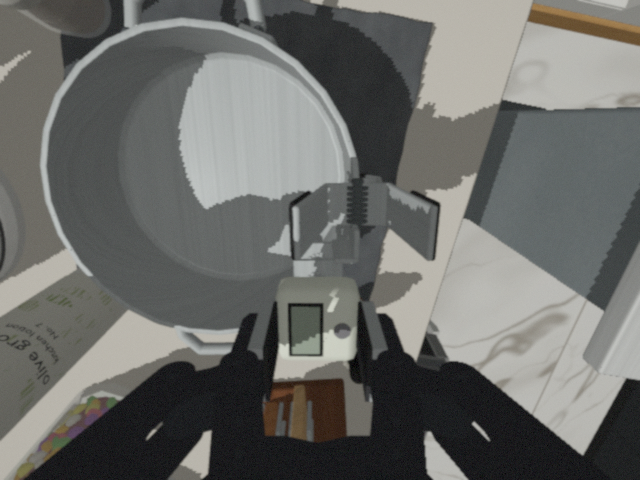

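View pics/s21c.png

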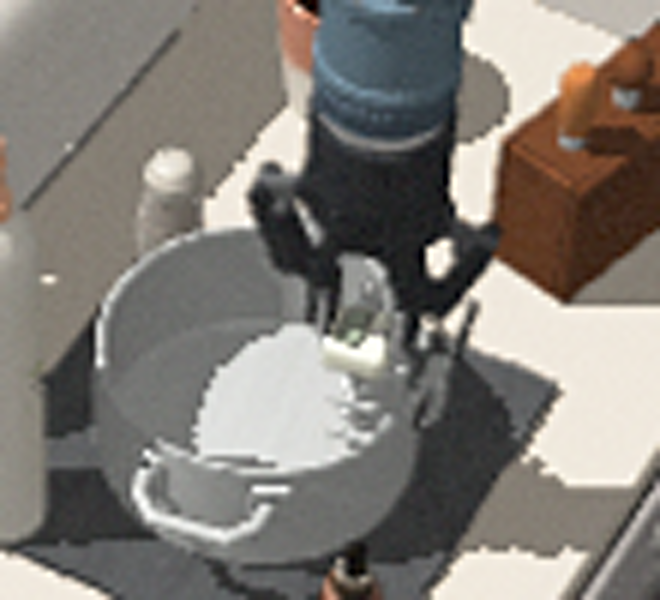

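```bash
python3 -m jog '[[[-0.6,0,0,0.06,0],[-0.6,0,0,0.04,0],[-0.6,0,0,0,0]]]';python3 -m jog '[[[-0.6,0,0,0.02,0],[-0.6,0,0,0,0]]]';python3 -m jog '[[[-0.6,0,0,0.02,0],[-0.6,0,0,0,0]]]'
```

```text
time: 20.35
tcp_pos: [0.4702, 0.0462, 0.1461]
tool_rot: [-0.0, 0.769, -0.64, -0.0]
contact_force: [0.3, 0.8, -0.2]
gripper_width: 0.0339
time: 20.55
tcp_pos: [0.4702, 0.0462, 0.1452]
tool_rot: [-0.0, 0.769, -0.64, -0.0]
contact_force: [0.1, -0.2, -1.1]
gripper_width: 0.0338
time: 20.75
tcp_pos: [0.4702, 0.0462, 0.1441]
tool_rot: [0.0, 0.769, -0.64, -0.0]
contact_force: [-0.9, 0.4, -0.2]
gripper_width: 0.0339
```

```bash
python3 -m jog '[[[-0.6,0,0,0.02,0],[-0.6,0,0,0,0]]]';python3 -m jog '[[[-0.6,0,0,0.02,0],[-0.6,0,0,0,0]]]'
```

```text
time: 20.95
tcp_pos: [0.4701, 0.0462, 0.1431]
tool_rot: [0.0, 0.769, -0.64, -0.0]
contact_force: [-0.8, 0.5, -0.6]
gripper_width: 0.0336
time: 21.15
tcp_pos: [0.4705, 0.0464, 0.1424]
tool_rot: [-0.0, 0.769, -0.64, 0.0]
contact_force: [-0.7, 1.0, -0.2]
gripper_width: 0.0338
```

```bash
python3 -m jog '[[[-0.6,0,0,0.02,0],[-0.6,0,0,0,0]]]';python3 -m jog '[[[-0.6,0,0,0.02,0],[-0.6,0,0,0,0]]]'
```

```text
time: 21.35
tcp_pos: [0.471, 0.0466, 0.1418]
tool_rot: [-0.001, 0.769, -0.64, 0.0]
contact_force: [0.2, 2.1, 4.7]
gripper_width: 0.0338
time: 21.55
tcp_pos: [0.4717, 0.0468, 0.1414]
tool_rot: [-0.002, 0.769, -0.64, 0.001]
contact_force: [0.5, 2.9, 7.3]
gripper_width: 0.0338
```

```bash
python3 -m jog '[[[-0.6,0,0,-0.02,0],[-0.15,0,0,0,0],[0.0,0,0,0,0],[0.15,0,0,0,0],[0.25,0,0,0,0]]]'
python3 - <<'E'
from h import *
go(0.469,0.0478,0.143,10.5)
im,D,P=snap("wrist","w22")
E
```

```text
time: 22.05
tcp_pos: [0.4698, 0.046, 0.1408]
tool_rot: [0.0, 0.768, -0.64, -0.0]
contact_force: [0.2, -0.2, 0.9]
gripper_width: 0.0531
t 22.05 tcp [0.4698 0.046  0.1408] ytool yaw -169.57 tilt 0.06 w 0.0531 F [ 0.2 -0.2  0.9] j [-0.04  0.21 -0.34  1.03 -0.   -1.79]
shift units [-0.038  0.009 -0.045]
turn units (+about tool z, mod 180deg) -0.0007 deg -0.07
```

View pics/w22.png

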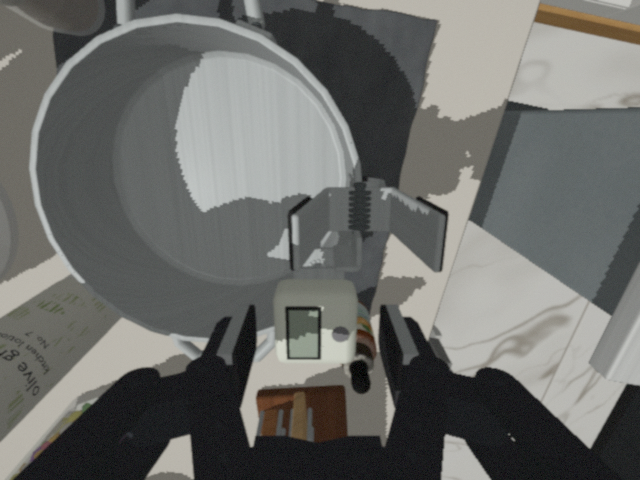

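```bash
python3 -m jog '[[[0.35,0,0,-0.1,0],[0.35,0,0,-0.3,0],[0.4,0,0,-0.5,0],[0.5,0,0,-0.6,0],[0.5,0,0,-0.6,0],[0.5,0,0,-0.6,0],[0.5,0.5,0.1,-0.4,0],[0.5,0.8,0.1,0,0]]]'
python3 - <<'E'
from h import *
go(0.469,0.0478,0.143,10.5)
im,D,P=snap("wrist","w23");snap("scene","s23");snap("top","t23")
C=cloud("wrist",D,P);c=pan(C)
E
```

```text
time: 22.9
tcp_pos: [0.4738, -0.0192, 0.3]
tool_rot: [-0.002, 0.77, -0.638, 0.003]
contact_force: [1.0, -0.4, -0.4]
gripper_width: 0.0642
t 22.9 tcp [ 0.4738 -0.0192  0.3   ] ytool yaw -169.32 tilt 0.38 w 0.0642 F [ 1.  -0.4 -0.4] j [-0.17  0.16  0.02  1.43  0.   -1.93]
shift units [-1.34  -0.134  3.139]
turn units (+about tool z, mod 180deg) 0.002 deg 0.18
pan 2285 [0.5431 0.0203] r 0.0922 z [0.095  0.0983 0.0995] cover [260 253 243 217  52   6 102 217 237 223 229 246]
handle n by 10deg [  0   0   0   0   0   0   0   1  13  96 141 136  25   0   0   0   0   0
   0   0   0   0   0   0   0   5 228 217 205 249  34   0   0   0   0   0]
```

View pics/w23.png

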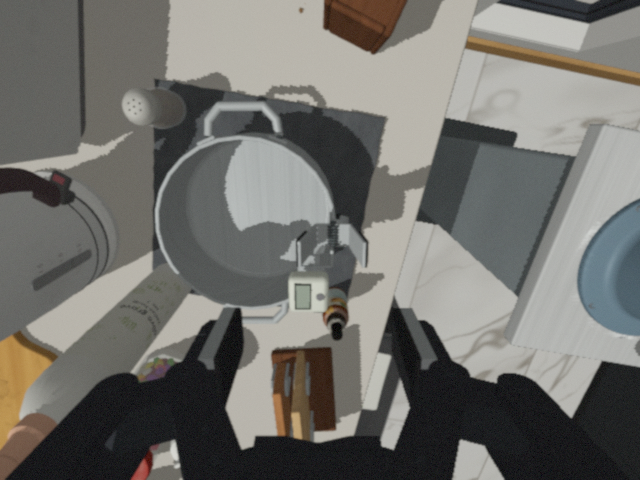

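View pics/s23.png

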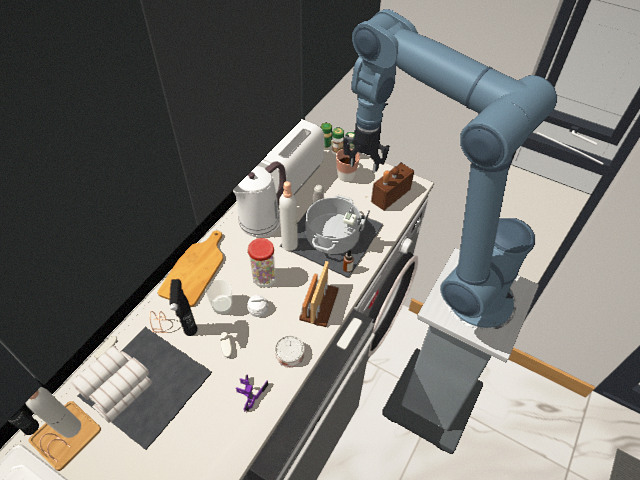

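```bash
python3 -m jog '[[[0.5,0,0,0,0],[0.5,0,0,0,0],[0.5,0,0,0,0],[0.5,0,0,0,0]]]'
python3 - <<'E'
from h import *
im,D,P=snap("wrist","w24")
crop("pics/w24.png","pics/w24c.png",270,200,390,330,5)
r,z=head(D,P,286,328,270,316,(.15,.19))
C=cloud("wrist",D,P);c=pan(C)
a=np.radians(10.5);ex=np.array([np.cos(a),np.sin(a)]);ey=np.array([-ex[1],ex[0]]);o=np.array(c)-.091*ex
h=np.array(r[0])/1000-o;print("head in clip frame",h@ex,h@ey)
S=C[215:270,290:375].reshape(-1,3);X=np.c_[(S[:,:2]-o)@ex,(S[:,:2]-o)@ey,S[:,2]];X=X[(X[:,2]>.15)&(X[:,2]<.18)&(X[:,1]<.016)]
for s in (1,-1):
    q=X[X[:,0]*s>0];print("lever",s,np.percentile(q[:,2],98),np.percentile(q[:,0],[2,98]),np.percentile(q[:,1],[2,98]))
E
python3 - <<'E'
import sys;sys.path.insert(0,'.')
from h import *
D0=np.load("pics/top0.npy");D1=np.load("pics/t23.npy")
C0=cloud("top",D0);C1=cloud("top",D1)
for nm,u,v in [("timer",218,292),("jar",280,205),("salt",416,203),("van",346,288),("lotion",340,195),("mug",487,203),("board",268,290)]:
    print(nm,C0[v,u].round(3),C1[v,u].round(3))
E
```

```text
time: 23.45
tcp_pos: [0.472, -0.0188, 0.296]
tool_rot: [0.0, 0.769, -0.639, -0.0]
contact_force: [0.5, -0.3, 0.7]
gripper_width: 0.064
head n 1315 z 0.1725 centre mm [470.3  46.8] size [34.7 35. ] ang 10.6
pan 2316 [0.5432 0.0203] r 0.0922 z [0.095  0.0983 0.0995] cover [263 259 240 207  54   6 107 219 240 231 241 249]
handle n by 10deg [  0   0   0   0   0   0   0   0  11  64 137 146  21   0   0   0   0   0
   0   0   0   0   0   0   0   5 236 219 215 257  38   0   0   0   0   0]
head in clip frame 0.0242185763834213 0.039350747305300436
lever 1 0.17003254486538724 [0.02574511 0.03480338] [-0.01160013  0.01192986]
lever -1 0.17283994388091664 [-0.02758133 -0.01944492] [-0.01222953  0.01149206]
timer [0.421 0.486 0.035] [0.421 0.486 0.034]
jar [0.644 0.295 0.165] [0.644 0.295 0.164]
salt [ 0.656 -0.074  0.098] [ 0.657 -0.075  0.092]
van [0.425 0.125 0.108] [0.425 0.125 0.109]
lotion [0.638 0.141 0.303] [0.638 0.141 0.303]
mug [ 0.659 -0.281  0.065] [ 0.659 -0.281  0.066]
board [0.423 0.332 0.127] [0.423 0.332 0.127]
```

View pics/w24c.png

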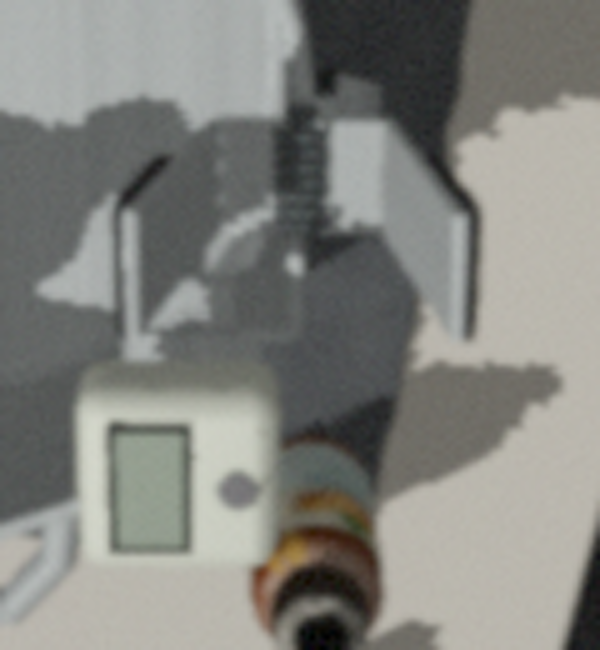

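```bash
python3 -c "
from cell import ctrl
print(ctrl.hand_in(), ctrl.sense()['time'])"
```

```text
the job is handed in; nothing more can be done
the job is handed in; nothing more can be done
```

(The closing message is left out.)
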